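# Shut the guard of the carving box on a stone blank

## Task

The carving box was left open with a rasp lying across it. Put the double-ended rasp away, lying flat in the wooden tool tray, then lay the rectangular stone blank flat on the bed of the box, centred and square between the two steel jaws, and last push the clear sliding guard shut until the latch clicks and holds it. Leave every other thing where it is.

Things in the scene. Friction and masses are not known exactly. Their poses are not given: they have to be found in the camera images.
- carving_box: Fixed grey metal bench box, 150 (x) x 380 (y) x 85 mm. Its -y half is an open-topped bay, its +y half a closed drive housing. Origin: centre of its underside; z up, y along its length. Side walls 8 mm thick, tops at z = 85 mm, carry the guard; end wall at y = -190 to -180 mm. In the bay lies a flat bed at z = 45 mm, 134 mm wide (x), y = -175 to -45 mm.
- spindle (a point): Tip of the spindle bit that sticks out of the housing into the bay, at box (0, -29, 66) mm: 6 mm thick bit, on an 18 mm stub that ends at box y = -17 mm.
- latch_top (a point): Top of the latch bridge, a small dark steel arch (68 x 22 mm) over the end wall at the box's -y end: box y = -192 to -170 mm, top 119 mm above the table (the latch pin in it stands up to 126 mm). The point is at box (0, -181, 119) mm.
- bed (a point): Point on the bed midway between two fixed steel jaws, at box (0, -110, 45) mm; axes as the box's. The jaws stand at x = +-36 to +-48 mm from it, 40 mm long in y, 18 mm high: a 72 mm gap along x for the 60 mm blank. The blank's underside centre belongs here, its long side along the box's x, from jaw to jaw.
- guard (a joint): Sliding guard's opening in m, along the box's +y: 0 latched shut, 0.18 fully open. Push it to the box's -y: 2 N of friction, then from 15 mm on a sprung buffer and the latch, up to 15 N in all. The latch drops in at about -0.001; a hard stop is at -0.006. Let go, the buffer presses it back on the latch, to about 0; let go too early, it springs some 10 mm open.
- guard_edge (a point): Middle of the guard's leading (-y) edge. The guard is a clear 160 x 160 mm plate in an aluminium frame, riding on the box's side walls, top 95 mm above the table, 0.6 kg. This point is at box y = opening - 160 mm, 92 mm above the table; a 16 mm wide tongue in the middle reaches 23 mm further to -y and is 99 mm high at its end.
- latch (a joint): Sprung latch pin at the -y end of the box: lift in m, 0 when down. The closing guard lifts it about 6 mm and it drops back to 0 (the click) behind the guard's strike. It is also 0 before the guard arrives.
- guard_handle (a point): Centre of the guard's handle, an upright black tab fixed near the guard's trailing (+y) edge: 60 mm along the box's x, 10 mm thick along the box's y, from 92 to 134 mm above the table. The point lies at 114 mm, at box y = opening - 12 mm.
- rasp: Double-ended rasp: steel bar 165 x 18 x 8 mm along its x, with a wooden grip in the middle 60 long x 22 wide x 24 mm high. Origin at its very centre. 0.16 kg. It starts lying across the side walls of the bay, over the bed.
- tray: Fixed open wooden tool tray, 105 (x) x 205 (y) x 30 mm, walls and floor 5 mm. Origin: centre of its underside, z up.
- mat: Fixed thin rubber mat, 110 (x) x 240 (y) x 4 mm, on which three pieces of pale stone stand in a row along its y, 75 mm apart, in any order. Origin: centre of its underside.
- blank: The stone blank: the only rectangular one of the three pale stones, 60 (x) x 40 (y) x 32 mm high. Origin: centre of its underside. About 0.2 kg.
- puck: Bystander on the mat: round flat stone, 52 mm in diameter, 28 mm high. Origin: centre of its underside.
- dome: Bystander on the mat: domed stone, 50 mm in diameter, 34 mm high. Origin: centre of its underside.
- bottle: Bystander: white plastic bottle, 52 mm in diameter, 140 mm tall, between mat and tray. Origin: centre of its underside.
- cup: Bystander: brown open cup, 68 mm across its rim, 85 mm tall, between mat and tray. Origin: centre of its underside.
- jar: Bystander: amber jar with a steel lid, 64 mm in diameter, 130 mm tall, standing off the box's +y end. Origin: centre of its underside.
- tape: Bystander: roll of paper tape lying flat, 96 mm in diameter, 30 mm high, off the box's -y end. Origin: centre of its underside.
- mallet: Bystander: wooden mallet lying on the right of the table, about 250 mm long.
- brush: Bystander: dusting brush lying on the left of the table, about 200 mm long.
There are look-alikes about, which are no part of the job. What is shaped like the rasp but red is not meant. Leave any blue look-alike of the tray alone.

How it is judged:
By the outcome, as a careful person would: the job done as asked, in the order asked, and still so for the second after the job is handed in, with the robot touching nothing.
It also fails if it takes over 69 s, if anything falls off the work surface, if the arm or the gripper's body presses on something with over 40 N, if the wrist force passes 120 N, or if a joint passes its speed limit or range.

## Robot

A 6-joint arm with a two-finger parallel gripper is mounted at the origin on the work surface. World frame = base frame: x ahead of the robot, y to its left, z up, the work surface at z = 0. Lengths are in m, angles in rad, forces in N, time in s.
With the tool pointing down it reaches from about 0.3 to 0.875 m from the base axis. Payload 6.4 kg.
Tool frame: the origin (TCP) lies midway between the tips of the shut fingers; the grasp point (between the pads) lies 19 mm behind it (hold_point_z is the distance from the TCP to the grasp point, in m); z points along the fingers, y is the direction in which the jaws open and shut (so a half turn about z gives the same grasp; the last joint's range is limited). The gripper opens to 88 mm and grips with 3 to 60 N. Pads are 18 mm wide; open, the fingers measure 123 mm over their backs; the gripper's body (75 mm by 187 mm) begins 45 mm behind the grasp point.
Start: joints at [-1.501, 0.181, 1.607, -0, 1.354, -0.206], TCP at [0.157, -0.553, 0.239] pointing down, gripper open.
Joint ranges: [-2.99, 2.99], [-0.89, 2.07], [0.3, 2.58], [-1.14, 4.28], [0, 2.63], [-3.12, 3.12]. Speed limits (rad/s): [2.57, 2.57, 3.01, 3.14, 3.14, 3.14].

## Interface

Orientations are given as a rotation vector (axis times angle).
In Python, from plant import get_state, get_image, job_done, hold_point_z gives the robot as it stands.
- The arm moves only by the tool jog_arm, never from a script. Its argument "targets" is a list of rows, each an object of numbers: "tx", "ty", "tz": the shift along the tool's x, y, z in cm; "roll": the turn about the tool's z in rad. In form: [{"tx": .., "ty": .., "tz": .., "roll": ..}, ...]. A call has 1 to 20 rows; each row shifts and turns the commanded pose from where the row before left it, along the tool's axes as they then stand; what a row does not reach is not made up. A row lasts 1/12 s, in which the tool goes at most 41.7 mm and 7.16 degrees, less where a joint would pass 70% of its speed; a pose out of reach is approached as far as the arm can. A call with a gripper value outside its range is refused whole. "gripper" is the opening, from 0 (shut) to 1 (fully open), set as the call begins (left out, the last holds). The fingers move at their own pace and stop on an object; "force" is the grip in N (left out, the last holds). Time passes only in rows, so rows that do not move let the fingers close. It gives the time, the measured TCP pose, the force and the opening at its end, in the units of the state.
- get_state(): the state, without advancing time (a new reading comes with each control period).
- get_image(name): name is "scene" or "top" or "wrist"; returns a dict with "image" (420x560x3 uint8, red, green, blue), "mtx" (3x3 intrinsics, pixels), "dist_coeffs" ([k1, k2, p1, p2, k3] as OpenCV has them; the pictures are not rectified), "origin" and "rotation" of the camera in the world. Camera axes: x right, y down, z forward; pixel columns grow to the right and rows downward; lengths in m; the calibration is good to about 2 mm. A picture is of the moment at which its call begins. There is no depth.
- job_done(): hands the job in, once; it reports no verdict.
The state is a dict: "time_s": time; "joint_pos": joint angles; "qd": joint speeds; "effort": joint torques, N m; "eef_pos": TCP position; "tcp_rot": TCP orientation; "force": force on the tool from outside, world axes, zero at the start; "torque": the same for the moment, N m; "width": opening from 0.0 (shut) to 1.0 (fully open).
Only numpy, scipy, OpenCV 4.12 (cv2) and the standard library are available. Lean on these libraries where they do the work, as an engineer would, in place of code of your own. Each camera call takes 0.05 s, during which the arm holds its last target.

## Working session

There is one attempt and no reset: what is moved stays moved. The work goes in short steps, Python scripts to look and compute and a tool call to move; the robot and the scene stay as the last step left them, time stands still between calls to the robot, and variables do not carry over. Pictures are saved under pics/ and viewed, and the job is handed in when it is done.

Besides the shell and the picture viewer there is one more tool, called after "Call:" as a command line: name --argument value ..., lists and objects as JSON in quotes. jog_arm: Moves the arm, as the interface text tells. Its arguments: {"type":"object","properties":{"targets":{"type":"array","items":{"type":"object","properties":{"tx":{"type":"number"},"ty":{"type":"number"},"tz":{"type":"number"},"roll":{"type":"number"}}}},"gripper":{"type":"number"},"force":{"type":"number"}},"required":["targets"]}

```bash
mkdir -p pics; ls; python3 - <<'E'
from plant import get_state,get_image,hold_point_z
import cv2
print(get_state(),hold_point_z)
for n in("scene","top","wrist"):
    d=get_image(n);cv2.imwrite(f"pics/{n}0.png",d["image"][:,:,::-1]);print(n,d["mtx"],d["dist_coeffs"],d["origin"],d["rotation"])
E
```

```text
pics
{'time_s': 0.0, 'joint_pos': array([-1.50127257e+00,  1.81520711e-01,  1.60798845e+00,  5.14702240e-06,
        1.35374947e+00, -2.06332391e-01]), 'qd': array([ 0.00018244, -0.00179139, -0.0001003 , -0.0005166 ,  0.0024834 ,
       -0.00107801]), 'effort': array([ 1.60716459e-04, -4.33867371e+01, -3.41851473e+01,  7.03358464e-02,
        3.85973649e-02, -1.09149637e-04]), 'eef_pos': array([ 0.15657728, -0.55273773,  0.23783099]), 'tcp_rot': array([-3.11011120e+00, -4.31711023e-01, -1.86645279e-04]), 'force': array([-0.86736214,  0.63198351,  0.21066175]), 'torque': array([-0.00753354, -0.0437209 , -0.00973244]), 'width': 0.9973349302310751} 0.0187
scene [[425.02306903   0.         279.5116663 ]
 [  0.         425.02306903 211.55635627]
 [  0.           0.           1.        ]] [-0.10774841  0.          0.          0.          0.        ] [ 0.97799868 -0.64247481  1.00201334] [-2.28933009 -0.72517186  0.30449433]
top [[464.9198249    0.         275.48664281]
 [  0.         464.9198249  214.89866606]
 [  0.           0.           1.        ]] [-0.12912422  0.          0.          0.          0.        ] [0.27687709 0.05305242 1.50744775] [-2.13378473  2.17853831 -0.12878275]
wrist [[329.64697491   0.         282.03037276]
 [  0.         329.64697491 206.13032848]
 [  0.           0.           1.        ]] [-0.04466662  0.          0.          0.          0.        ] [ 0.22763722 -0.53322504  0.38380556] [ 2.31476085 -1.74869499 -0.25559658]
```

View pics/top0.png

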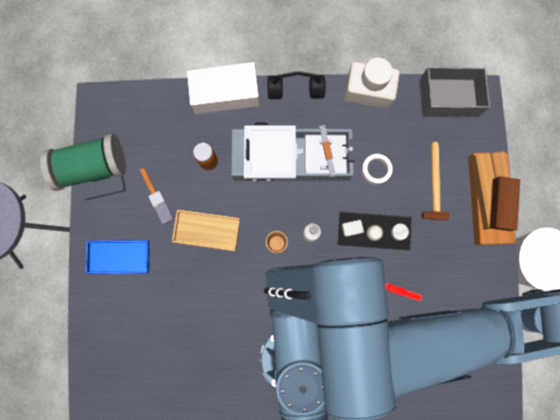

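View pics/scene0.png

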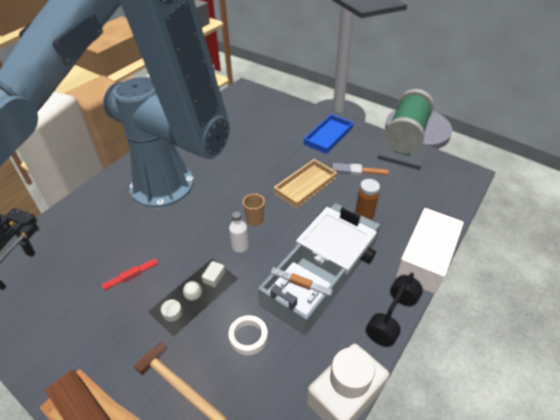

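View pics/wrist0.png

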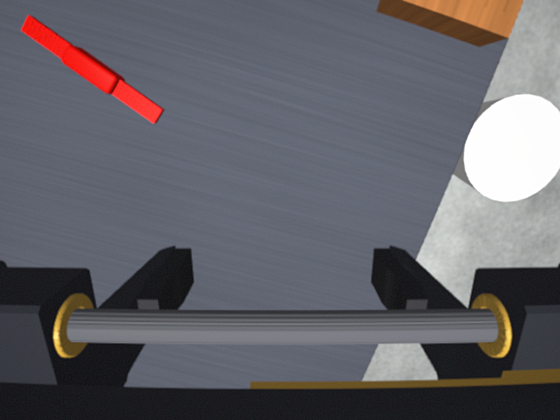

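```bash
cat > h.py <<'E'
import numpy as np,cv2
from plant import *
def ray(d,uv):
    p=cv2.undistortPoints(np.array(uv,float).reshape(-1,1,2),d["mtx"],np.array(d["dist_coeffs"])).reshape(-1,2)
    R=rot(d); r=np.c_[p,np.ones(len(p))]@R.T
    return r
def rot(d):
    R=np.array(d["rotation"],float)
    return cv2.Rodrigues(R)[0] if R.size==3 else R
def at(d,uv,z):
    r=ray(d,uv); z=np.broadcast_to(z,(len(r),))
    return np.array(d["origin"])+r*((z-d["origin"][2])/r[:,2])[:,None]
def proj(d,P):
    R=rot(d); rv=cv2.Rodrigues(R.T)[0]; t=-R.T@np.array(d["origin"])
    return cv2.projectPoints(np.array(P,float).reshape(-1,1,3),rv,t,d["mtx"],np.array(d["dist_coeffs"]))[0].reshape(-1,2)
def crop(img,x0,y0,x1,y1,k,name):
    c=cv2.resize(img[y0:y1,x0:x1,::-1],None,fx=k,fy=k,interpolation=cv2.INTER_CUBIC)
    for i in range(x0,x1):
        if i%10==0: cv2.line(c,((i-x0)*k,0),((i-x0)*k,6),(0,255,0),1); cv2.putText(c,str(i),((i-x0)*k,16),0,.35,(0,255,0))
    for i in range(y0,y1):
        if i%10==0: cv2.line(c,(0,(i-y0)*k),(6,(i-y0)*k),(0,255,0),1); cv2.putText(c,str(i),(8,(i-y0)*k+4),0,.35,(0,255,0))
    cv2.imwrite("pics/"+name,c)
E
python3 - <<'E'
from h import *
d=get_image("top");import pickle;pickle.dump(d,open("top0.pkl","wb"))
crop(d["image"],222,110,362,190,5,"c1.png")
crop(d["image"],320,195,430,260,6,"c2.png")
crop(d["image"],165,200,245,260,7,"c3.png")
s=get_image("scene");pickle.dump(s,open("scene0.pkl","wb"))
crop(s["image"],245,195,395,345,4,"c4.png")
E
```

```text
(no output)
```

View pics/c1.png

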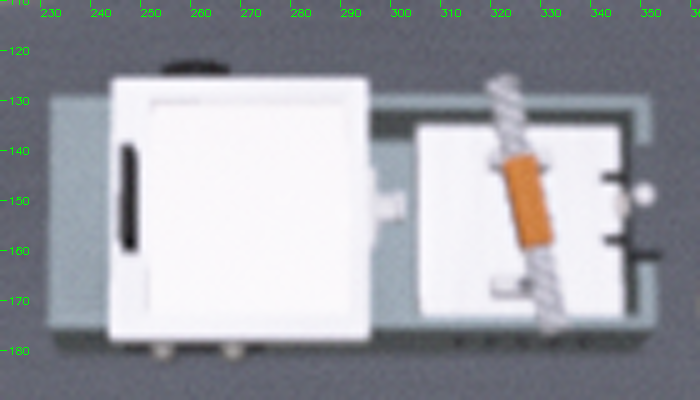

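View pics/c2.png

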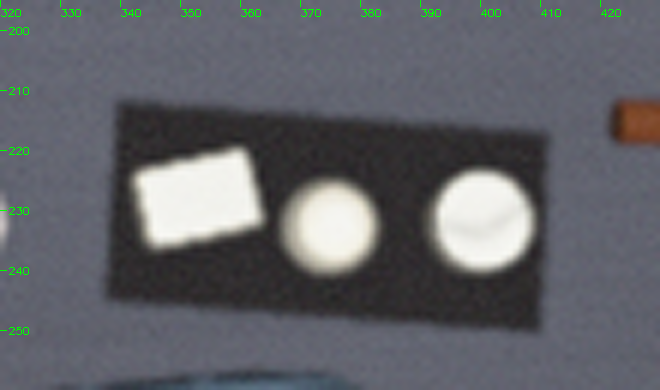

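View pics/c3.png

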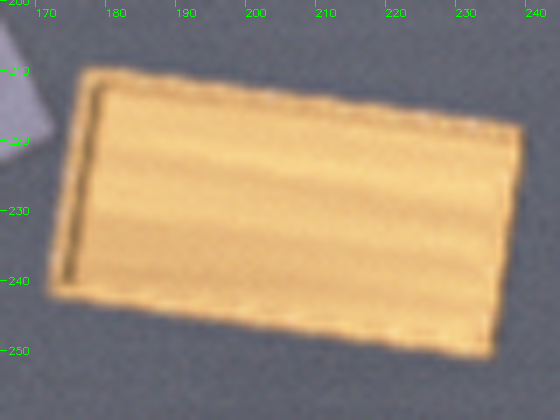

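View pics/c4.png

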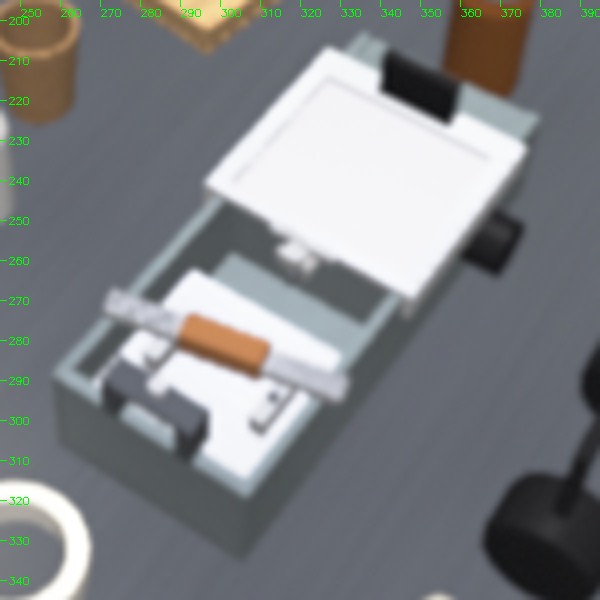

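```bash
python3 - <<'E'
from h import *
import pickle
t=pickle.load(open("top0.pkl","rb"));s=pickle.load(open("scene0.pkl","rb"))
np.set_printoptions(precision=4,suppress=True)
def show(n,uv,z,d=t):
    P=at(d,uv,z)[:,:2]; c=P.mean(0); print(n,c,*P.tolist() if 0 else P.round(3).tolist())
    if len(P)==4:
        r=cv2.minAreaRect((P*1000).astype(np.float32)); print("   rect",r)
show("box",[(232.5,129.5),(352,129.5),(352.5,175),(231.5,175)],.085)
show("guard",[(244.5,126),(296,126),(296,178),(243.5,178)],.095)
show("grip",[(322.5,141.5),(329,141),(333,159),(326,160.5)],.101)
show("tips",[(321.5,125.5),(334,176)],.093)
show("bed",[(305.5,135),(346,135),(346,173),(306,173)],.045)
show("blank",[(341,224),(360,219.5),(363.5,232),(345,236.5)],.036)
show("mat",[(338.5,212),(410,217),(408.5,250),(336.5,244.5)],.004)
show("tray",[(177,210),(238.5,217.5),(234.5,250.5),(171.5,242)],.030)
show("handle",[(248,139),(248,160)],.134)
show("bottle,cup",[(312,231),(277,240)],[.14,.085])
# scene
show("S tips",[(271,270),(332,292)],.093,s)
show("S boxcorner",[(259.5,288),(307,320.5),(380,225)],.085,s)
E
```

```text
box [ 0.651  -0.0002] [0.729, 0.187] [0.721, -0.192] [0.573, -0.187] [0.581, 0.191]
   rect ((650.9974365234375, -0.5394287109375), (380.5234680175781, 147.69650268554688), 88.81552124023438)
guard [0.6504 0.0695] [0.736, 0.148] [0.732, -0.014] [0.565, -0.009] [0.569, 0.153]
   rect ((650.407470703125, 69.51593017578125), (162.5321807861328, 168.1117706298828), 88.43019104003906)
grip [ 0.6493 -0.11  ] [0.678, -0.095] [0.68, -0.116] [0.622, -0.126] [0.617, -0.104]
   rect ((649.4361572265625, -110.50350189208984), (61.6766357421875, 22.363948822021484), 8.07168960571289)
tips [ 0.6513 -0.1112] [0.733, -0.095] [0.569, -0.128]
bed [ 0.653  -0.1106] [0.717, -0.046] [0.715, -0.179] [0.589, -0.173] [0.591, -0.044]
   rect ((652.9373168945312, -111.40168762207031), (132.18499755859375, 126.56307983398438), 88.97859191894531)
blank [ 0.4115 -0.1877] [0.425, -0.152] [0.438, -0.213] [0.398, -0.223] [0.385, -0.163]
   rect ((411.4786682128906, -187.24435424804688), (41.68489456176758, 63.73670959472656), 12.268082618713379)
mat [ 0.4036 -0.2622] [0.468, -0.149] [0.446, -0.385] [0.338, -0.375] [0.362, -0.139]
   rect ((404.010009765625, -262.1711730957031), (237.05496215820312, 108.70789337158203), 84.3242416381836)
tray [0.4157 0.2825] [0.482, 0.374] [0.454, 0.175] [0.348, 0.189] [0.379, 0.392]
   rect ((416.09197998046875, 282.32379150390625), (204.71527099609375, 106.2681884765625), 81.35066986083984)
handle [0.6487 0.1357] [0.682, 0.135] [0.616, 0.136]
bottle,cup [0.3854 0.0014] [0.396, -0.051] [0.375, 0.053]
S tips [ 0.6549 -0.1098] [0.572, -0.126] [0.738, -0.093]
S boxcorner [ 0.6798 -0.0631] [0.578, -0.184] [0.728, -0.193] [0.734, 0.188]
```

```bash
python3 - <<'E'
from h import *
import pickle
s=pickle.load(open("scene0.pkl","rb"));t=pickle.load(open("top0.pkl","rb"))
crop(s["image"],145,250,265,340,6,"c5.png")
crop(t["image"],255,195,335,260,7,"c6.png")
E
```

```text
(no output)
```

View pics/c5.png

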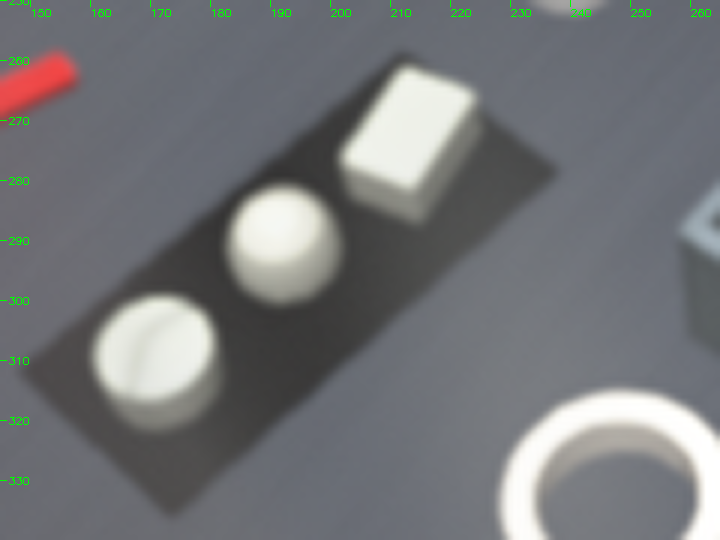

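View pics/c6.png

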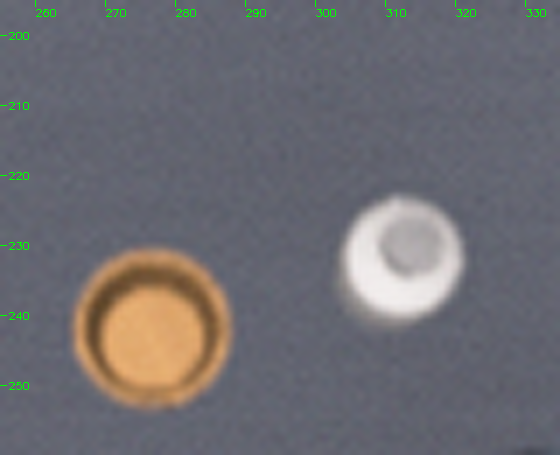

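```bash
cat >> h.py <<'E'
def go(x,y,z,yaw=None):
    s=get_state();R=cv2.Rodrigues(np.array(s["tcp_rot"]))[0]
    d=R.T@(np.array([x,y,z])-s["eef_pos"])*100
    cur=np.arctan2(R[1,0],R[0,0]); roll=0
    if yaw is not None: roll=-((yaw-cur+np.pi)%(2*np.pi)-np.pi)
    print("pos",s["eef_pos"].round(4),"yaw",round(cur,4),"t",round(s["time_s"],2),"w",round(s["width"],3),"F",s["force"].round(1))
    print("txyz cm",d.round(2),"n rows",np.ceil(np.linalg.norm(d)/4.0),"roll",round(roll,3),"j6",s["joint_pos"][5].round(2))
E
python3 -c "
from h import *
go(.650,-.110,.238,.20)"
```

```text
pos [ 0.1566 -0.553   0.2383] yaw 0.2758 t 0.25 w 0.999 F [-0.5 -0.   0.1]
txyz cm [ 59.54 -29.19   0.06] n rows 17.0 roll 0.076 j6 -0.21
```

Call:
jog_arm --targets '[{"tx":3.5,"ty":-1.72},{"tx":3.5,"ty":-1.72},{"tx":3.5,"ty":-1.72},{"tx":3.5,"ty":-1.72},{"tx":3.5,"ty":-1.72},{"tx":3.5,"ty":-1.72},{"tx":3.5,"ty":-1.72},{"tx":3.5,"ty":-1.72},{"tx":3.5,"ty":-1.72},{"tx":3.5,"ty":-1.72},{"tx":3.5,"ty":-1.72},{"tx":3.5,"ty":-1.72},{"tx":3.5,"ty":-1.72},{"tx":3.5,"ty":-1.72},{"tx":3.5,"ty":-1.72},{"tx":3.5,"ty":-1.72},{"tx":3.5,"ty":-1.72},{"roll":0.076},{"tx":0},{"tx":0}]' --gripper 0.55

```text
invalid input at $.targets[0]: expected keys tx, ty, tz, roll
```

```bash
python3 -c "
from h import *
go(.650,-.110,.238,.20)
d=get_image('wrist');crop(d['image'],0,0,560,420,1,'w1.png')
import pickle;pickle.dump(d,open('w1.pkl','wb'));print(d['origin'])"
```

```text
pos [ 0.1566 -0.553   0.2383] yaw 0.2758 t 0.25 w 0.999 F [-0.5 -0.   0.1]
txyz cm [ 59.54 -29.19   0.06] n rows 17.0 roll 0.076 j6 -0.21
[ 0.22764715 -0.53336108  0.38416862]
```

View pics/w1.png

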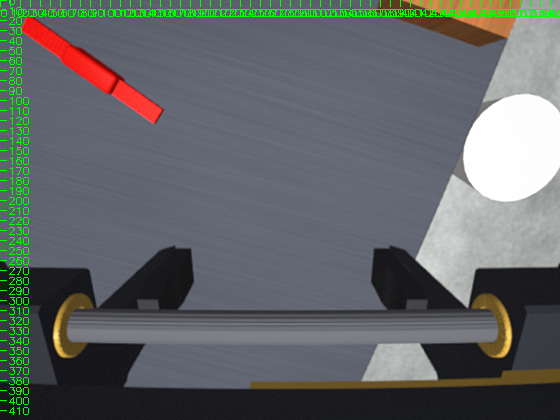

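All four keys are needed in each row, so I'll resend.

Call:
jog_arm --targets '[{"tx":3.5,"ty":-1.72,"tz":0,"roll":0},{"tx":3.5,"ty":-1.72,"tz":0,"roll":0},{"tx":3.5,"ty":-1.72,"tz":0,"roll":0},{"tx":3.5,"ty":-1.72,"tz":0,"roll":0},{"tx":3.5,"ty":-1.72,"tz":0,"roll":0},{"tx":3.5,"ty":-1.72,"tz":0,"roll":0},{"tx":3.5,"ty":-1.72,"tz":0,"roll":0},{"tx":3.5,"ty":-1.72,"tz":0,"roll":0},{"tx":3.5,"ty":-1.72,"tz":0,"roll":0},{"tx":3.5,"ty":-1.72,"tz":0,"roll":0},{"tx":3.5,"ty":-1.72,"tz":0,"roll":0},{"tx":3.5,"ty":-1.72,"tz":0,"roll":0},{"tx":3.5,"ty":-1.72,"tz":0,"roll":0},{"tx":3.5,"ty":-1.72,"tz":0,"roll":0},{"tx":3.5,"ty":-1.72,"tz":0,"roll":0},{"tx":3.5,"ty":-1.72,"tz":0,"roll":0},{"tx":3.5,"ty":-1.72,"tz":0,"roll":0},{"tx":0,"ty":0,"tz":0,"roll":0.076},{"tx":0,"ty":0,"tz":0,"roll":0},{"tx":0,"ty":0,"tz":0,"roll":0}]' --gripper 0.55

```text
time_s: 1.97
eef_pos: [0.6493, -0.1097, 0.2382]
tcp_rot: [-3.125, -0.317, 0.002]
force: [-0.8, -0.8, 0.6]
width: 0.548
```

```bash
python3 -c "
from h import *
go(.650,-.110,.238,.20)
d=get_image('wrist');cv2.imwrite('pics/w2.png',d['image'][:,:,::-1])
import pickle;pickle.dump(d,open('w2.pkl','wb'));print(d['origin'])"
```

```text
pos [ 0.6493 -0.1097  0.2382] yaw 0.2024 t 1.97 w 0.548 F [-0.8 -0.8  0.6]
txyz cm [0.07 0.05 0.02] n rows 1.0 roll 0.002 j6 1.02
[ 0.72174855 -0.09511676  0.38395916]
```

View pics/w2.png

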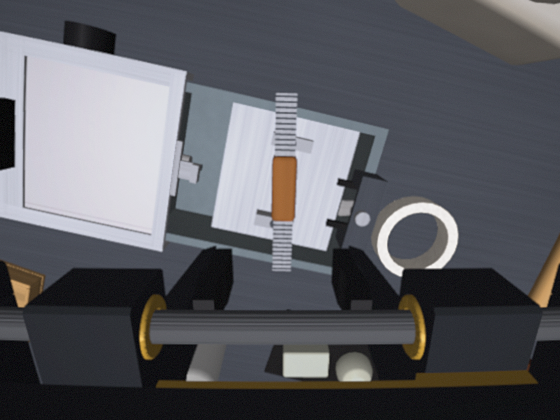

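```bash
python3 -c "
from h import *
import pickle;d=pickle.load(open('w2.pkl','rb'))
crop(d['image'],155,70,395,280,3,'w2c.png')"
```

```text
(no output)
```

View pics/w2c.png

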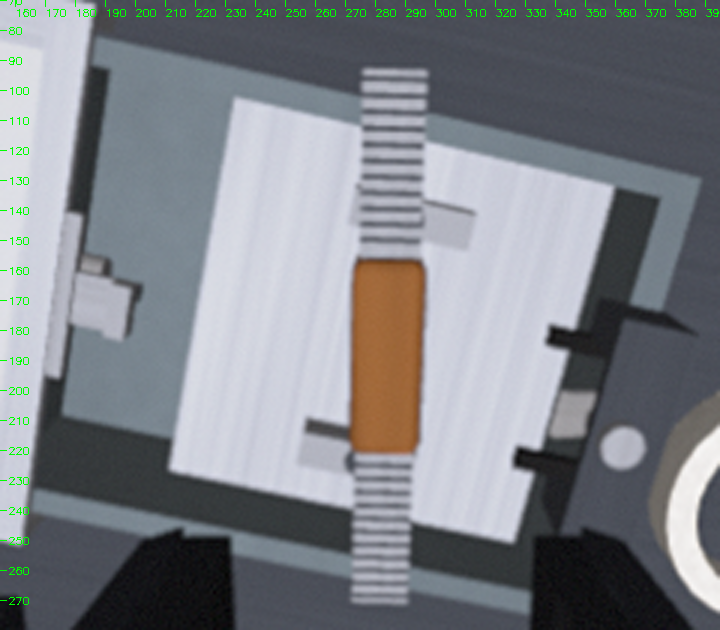

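```bash
python3 -c "
from h import *
import pickle;d=pickle.load(open('w2.pkl','rb'))
np.set_printoptions(precision=4,suppress=True)
B=at(d,[(232.5,102.5),(359,131.5),(326,251),(210.5,227)],.045)[:,:2];print(B,B.mean(0));print(cv2.minAreaRect((B*1000).astype(np.float32)))
G=at(d,[(273.5,157),(296,157.5),(294,221),(272,220.5)],.101)[:,:2];print(G,G.mean(0));print(cv2.minAreaRect((G*1000).astype(np.float32)))
T=at(d,[(286,92.5),(281.5,271)],.093)[:,:2];print(T,T.mean(0))
print(at(d,[(389,129)],.085),at(d,[(362,219)],.126))
"
```

```text
[[ 0.7173 -0.0462]
 [ 0.7154 -0.1758]
 [ 0.5812 -0.1744]
 [ 0.5835 -0.0436]] [ 0.6493 -0.11  ]
((649.4146118164062, -110.14794921875), (130.84332275390625, 134.14988708496094), 89.02315521240234)
[[ 0.6807 -0.0961]
 [ 0.6842 -0.1151]
 [ 0.6274 -0.1257]
 [ 0.6239 -0.106 ]] [ 0.654  -0.1107]
((654.0384521484375, -110.71563720703125), (57.69099807739258, 19.980621337890625), 10.26546859741211)
[[ 0.7349 -0.0959]
 [ 0.5716 -0.1256]] [ 0.6532 -0.1107]
[[ 0.7238 -0.192   0.085 ]] [[ 0.6488 -0.1778  0.126 ]]
```

```bash
python3 -c "
from h import *
go(.653,-.1107,.082,.182)"
```

```text
pos [ 0.649  -0.1103  0.2384] yaw 0.2014 t 2.02 w 0.55 F [-1.   0.  -0.6]
txyz cm [ 0.4   0.12 15.64] n rows 4.0 roll 0.019 j6 1.02
```

Call:
jog_arm --targets '[{"tx":0.4,"ty":0.12,"tz":3.5,"roll":0.019},{"tx":0,"ty":0,"tz":3.5,"roll":0},{"tx":0,"ty":0,"tz":3.5,"roll":0},{"tx":0,"ty":0,"tz":3.0,"roll":0},{"tx":0,"ty":0,"tz":1.4,"roll":0},{"tx":0,"ty":0,"tz":0.7,"roll":0},{"tx":0,"ty":0,"tz":0,"roll":0},{"tx":0,"ty":0,"tz":0,"roll":0}]'

```text
time_s: 2.68
eef_pos: [0.6546, -0.1111, 0.0845]
tcp_rot: [3.128, 0.283, 0.003]
force: [1.4, -0.1, 1.0]
width: 0.55
```

Call:
jog_arm --targets '[{"tx":0,"ty":0,"tz":0,"roll":0},{"tx":0,"ty":0,"tz":0,"roll":0},{"tx":0,"ty":0,"tz":0,"roll":0},{"tx":0,"ty":0,"tz":0,"roll":0},{"tx":0,"ty":0,"tz":0,"roll":0},{"tx":0,"ty":0,"tz":0,"roll":0},{"tx":0,"ty":0,"tz":0,"roll":0}]' --gripper 0.1 --force 25

```text
time_s: 3.27
eef_pos: [0.6542, -0.1104, 0.0837]
tcp_rot: [3.128, 0.284, 0.002]
force: [-2.0, 1.1, 6.0]
width: 0.249
```

Call:
jog_arm --targets '[{"tx":0,"ty":0,"tz":-1.0,"roll":0},{"tx":0,"ty":0,"tz":-3.0,"roll":0},{"tx":0,"ty":0,"tz":-3.0,"roll":0},{"tx":0,"ty":0,"tz":-3.0,"roll":0},{"tx":0,"ty":0,"tz":-2.0,"roll":-0.11},{"tx":0,"ty":0,"tz":0,"roll":-0.113},{"tx":0,"ty":0,"tz":0,"roll":-0.113},{"tx":0,"ty":0,"tz":0,"roll":-0.113},{"tx":0,"ty":0,"tz":0,"roll":-0.113},{"tx":0,"ty":0,"tz":0,"roll":-0.113},{"tx":0,"ty":0,"tz":0,"roll":-0.113},{"tx":0,"ty":0,"tz":0,"roll":-0.113},{"tx":0,"ty":0,"tz":0,"roll":-0.113},{"tx":0,"ty":0,"tz":0,"roll":-0.113},{"tx":0,"ty":0,"tz":0,"roll":-0.113},{"tx":0,"ty":0,"tz":0,"roll":0}]'

```text
time_s: 4.6
eef_pos: [0.6533, -0.1101, 0.2025]
tcp_rot: [-2.377, -2.053, 0.001]
force: [-0.8, -0.8, -1.4]
width: 0.25
```

```bash
python3 -c "
from h import *
go(.4157,.2825,.16,1.42)
d=get_image('scene');cv2.imwrite('pics/s3.png',d['image'][:,:,::-1])"
```

```text
pos [ 0.6533 -0.1101  0.2025] yaw 1.425 t 4.6 w 0.25 F [-0.8 -0.8 -1.4]
txyz cm [ 35.39 -29.2    4.29] n rows 12.0 roll 0.005 j6 -0.2
```

View pics/s3.png

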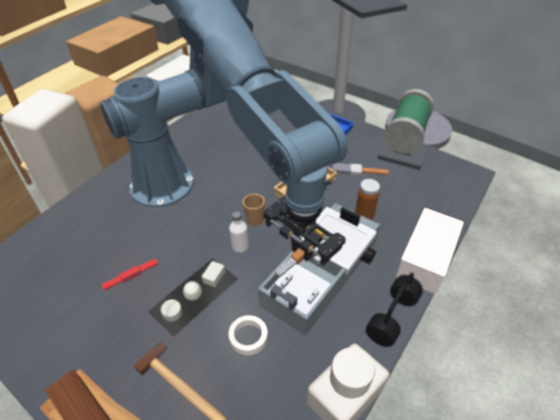

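Call:
jog_arm --targets '[{"tx":2.95,"ty":-2.43,"tz":0,"roll":0},{"tx":2.95,"ty":-2.43,"tz":0,"roll":0},{"tx":2.95,"ty":-2.43,"tz":0,"roll":0},{"tx":2.95,"ty":-2.43,"tz":0,"roll":0},{"tx":2.95,"ty":-2.43,"tz":0,"roll":0},{"tx":2.95,"ty":-2.43,"tz":0,"roll":0},{"tx":2.95,"ty":-2.43,"tz":0,"roll":0},{"tx":2.95,"ty":-2.43,"tz":0,"roll":0},{"tx":2.95,"ty":-2.43,"tz":0,"roll":0},{"tx":2.95,"ty":-2.43,"tz":0,"roll":0},{"tx":2.95,"ty":-2.43,"tz":0,"roll":0},{"tx":2.95,"ty":-2.43,"tz":0,"roll":0},{"tx":0,"ty":0,"tz":0,"roll":0.005},{"tx":0,"ty":0,"tz":0,"roll":0},{"tx":0,"ty":0,"tz":0,"roll":0}]'

```text
time_s: 5.9
eef_pos: [0.4183, 0.2832, 0.2029]
tcp_rot: [2.387, 2.041, 0.0]
force: [0.5, 0.6, -0.7]
width: 0.248
```

```bash
python3 -c "
from h import *
go(.4157,.2825,.012,1.42)
d=get_image('wrist');cv2.imwrite('pics/w4.png',d['image'][:,:,::-1])
import pickle;pickle.dump(d,open('w4.pkl','wb'))
y=1.42;c=np.array([.4157,.2825]);u=np.array([np.cos(y),np.sin(y)]);v=np.array([-u[1],u[0]])
print(proj(d,[np.r_[c+a*.1025*u+b*.0525*v,.03] for a,b in((1,1),(1,-1),(-1,-1),(-1,1))]).round(1))"
```

```text
pos [0.4183 0.2832 0.2029] yaw 1.4147 t 5.9 w 0.248 F [ 0.5  0.6 -0.7]
txyz cm [-0.1  -0.26 19.09] n rows 5.0 roll -0.005 j6 0.52
[[220.5  76.9]
 [335.9  76.3]
 [328.1 278.5]
 [231.2 278.9]]
```

View pics/w4.png

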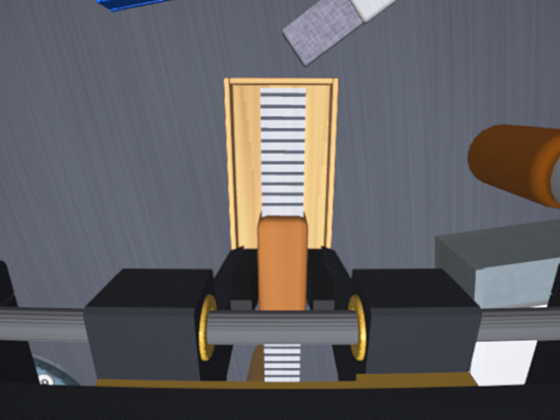

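Call:
jog_arm --targets '[{"tx":-0.2,"ty":0,"tz":3.5,"roll":0},{"tx":0,"ty":0,"tz":3.5,"roll":0},{"tx":0,"ty":0,"tz":3.5,"roll":0},{"tx":0,"ty":0,"tz":3.0,"roll":0},{"tx":0,"ty":0,"tz":2.5,"roll":0},{"tx":0,"ty":0,"tz":1.5,"roll":0},{"tx":0,"ty":0,"tz":0.8,"roll":0},{"tx":0,"ty":0,"tz":0.3,"roll":0},{"tx":0,"ty":0,"tz":0.3,"roll":0},{"tx":0,"ty":0,"tz":0,"roll":0},{"tx":0,"ty":0,"tz":0,"roll":0}]'

```text
time_s: 6.87
eef_pos: [0.419, 0.2815, 0.0148]
tcp_rot: [2.387, 2.042, 0.003]
force: [-0.6, -0.2, -2.0]
width: 0.244
```

```bash
python3 -c "
from h import *
go(.4183,.2832,.012,1.42)
d=get_image('wrist');cv2.imwrite('pics/w5.png',d['image'][:,:,::-1])"
```

```text
pos [0.419  0.2815 0.0148] yaw 1.4152 t 6.87 w 0.244 F [-0.6 -0.2 -2. ]
txyz cm [ 0.16 -0.09  0.28] n rows 1.0 roll -0.005 j6 0.51
```

View pics/w5.png

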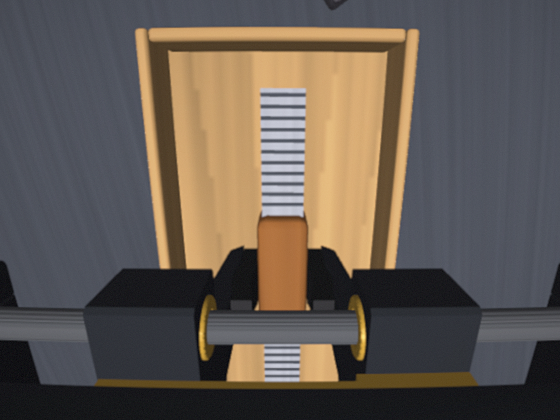

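Call:
jog_arm --targets '[{"tx":0,"ty":0,"tz":0.15,"roll":0},{"tx":0,"ty":0,"tz":0.15,"roll":0},{"tx":0,"ty":0,"tz":0,"roll":0},{"tx":0,"ty":0,"tz":0,"roll":0}]'

```text
time_s: 7.25
eef_pos: [0.4186, 0.2817, 0.0117]
tcp_rot: [2.386, 2.043, 0.002]
force: [-0.4, -0.2, 5.0]
width: 0.248
```

Call:
jog_arm --targets '[{"tx":0,"ty":0,"tz":0,"roll":0},{"tx":0,"ty":0,"tz":0,"roll":0},{"tx":0,"ty":0,"tz":0,"roll":0},{"tx":0,"ty":0,"tz":0,"roll":0},{"tx":0,"ty":0,"tz":0,"roll":0}]' --gripper 0.48

```text
time_s: 7.67
eef_pos: [0.4178, 0.2813, 0.0106]
tcp_rot: [-2.387, -2.043, 0.0]
force: [-1.2, 0.5, -0.1]
width: 0.482
```

Call:
jog_arm --targets '[{"tx":0,"ty":0,"tz":-1.5,"roll":0},{"tx":0,"ty":0,"tz":-3.0,"roll":0},{"tx":0,"ty":0,"tz":-3.5,"roll":0},{"tx":0,"ty":0,"tz":-3.5,"roll":0},{"tx":0,"ty":0,"tz":-3.5,"roll":0},{"tx":0,"ty":0,"tz":-3.5,"roll":0},{"tx":0,"ty":0,"tz":-3.0,"roll":0},{"tx":0,"ty":0,"tz":-1.5,"roll":0},{"tx":0,"ty":0,"tz":0,"roll":0}]'

```text
time_s: 8.42
eef_pos: [0.4201, 0.2822, 0.2452]
tcp_rot: [2.385, 2.041, 0.012]
force: [-0.8, 0.7, 0.4]
width: 0.477
```

```bash
python3 -c "
from h import *
go(.412,-.188,.24,1.78)
d=get_image('wrist');cv2.imwrite('pics/w6.png',d['image'][:,:,::-1])"
```

```text
pos [0.4201 0.2822 0.2452] yaw 1.416 t 8.42 w 0.477 F [-0.8  0.7  0.4]
txyz cm [-46.59   6.45   0.38] n rows 12.0 roll -0.364 j6 0.51
```

View pics/w6.png

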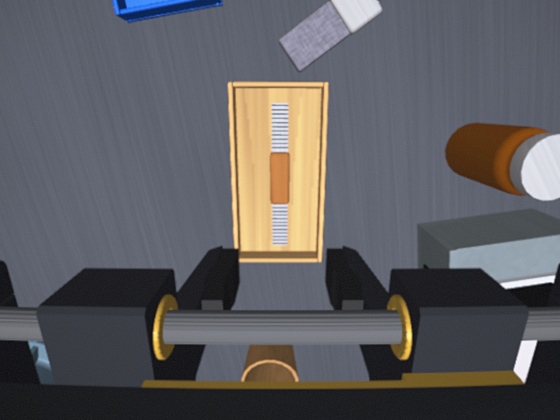

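Call:
jog_arm --targets '[{"tx":-3.58,"ty":0.5,"tz":0,"roll":0},{"tx":-3.58,"ty":0.5,"tz":0,"roll":0},{"tx":-3.58,"ty":0.5,"tz":0,"roll":0},{"tx":-3.58,"ty":0.5,"tz":0,"roll":0},{"tx":-3.58,"ty":0.5,"tz":0,"roll":0},{"tx":-3.58,"ty":0.5,"tz":0,"roll":0},{"tx":-3.58,"ty":0.5,"tz":0,"roll":0},{"tx":-3.58,"ty":0.5,"tz":0,"roll":0},{"tx":-3.58,"ty":0.5,"tz":0,"roll":0},{"tx":-3.58,"ty":0.5,"tz":0,"roll":0},{"tx":-3.58,"ty":0.5,"tz":0,"roll":0},{"tx":-3.58,"ty":0.5,"tz":0,"roll":0},{"tx":-3.58,"ty":0.5,"tz":0,"roll":0},{"tx":0,"ty":0,"tz":0,"roll":-0.12},{"tx":0,"ty":0,"tz":0,"roll":-0.12},{"tx":0,"ty":0,"tz":0,"roll":-0.12},{"tx":0,"ty":0,"tz":0,"roll":0},{"tx":0,"ty":0,"tz":0,"roll":0}]' --gripper 0.75

```text
time_s: 9.97
eef_pos: [0.4095, -0.188, 0.239]
tcp_rot: [-1.985, -2.431, -0.0]
force: [-0.6, 0.2, -0.2]
width: 0.753
```

```bash
python3 -c "
from h import *
go(.412,-.188,.24,1.78)
d=get_image('wrist');cv2.imwrite('pics/w7.png',d['image'][:,:,::-1])
import pickle;pickle.dump(d,open('w7.pkl','wb'))"
```

```text
pos [ 0.4095 -0.188   0.239 ] yaw 1.772 t 9.97 w 0.753 F [-0.6  0.2 -0.2]
txyz cm [-0.05  0.24 -0.1 ] n rows 1.0 roll -0.008 j6 -0.9
```

View pics/w7.png

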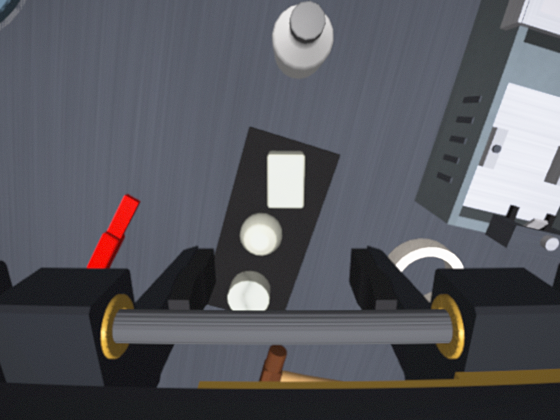

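```bash
python3 -c "
from h import *
import pickle;d=pickle.load(open('w7.pkl','rb'))
crop(d['image'],230,120,350,220,6,'w7c.png')"
```

```text
(no output)
```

View pics/w7c.png

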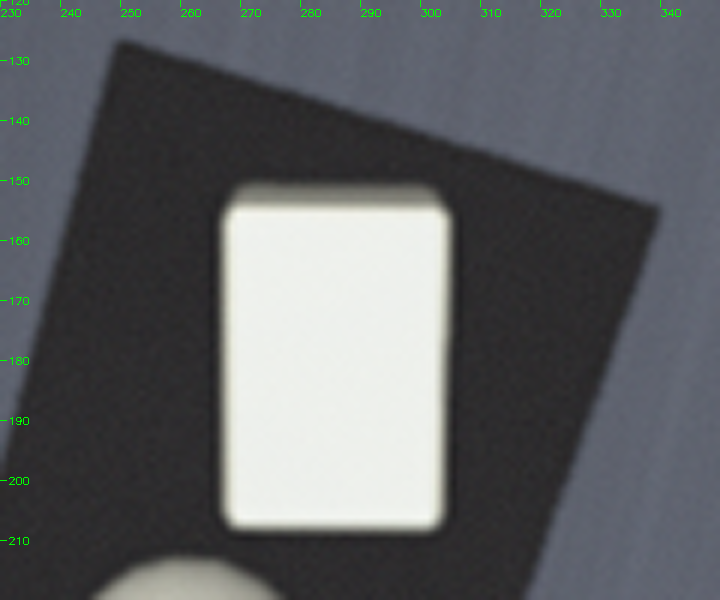

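```bash
python3 -c "
from h import *
import pickle;d=pickle.load(open('w7.pkl','rb'))
P=at(d,[(267,154),(305,154),(304,208.5),(267,208.5)],.036)[:,:2];print(P.round(4),P.mean(0));print(cv2.minAreaRect((P*1000).astype(np.float32)))
e=(P[0]+P[1]-P[2]-P[3]);print(np.arctan2(e[1],e[0]))
go(P.mean(0)[0],P.mean(0)[1],.024,1.775)"
```

```text
[[ 0.3885 -0.1645]
 [ 0.4278 -0.1564]
 [ 0.4399 -0.2153]
 [ 0.3998 -0.2235]] [ 0.4139796  -0.18990594]
((413.78924560546875, -189.9434356689453), (40.933223724365234, 60.125213623046875), 11.610452651977539)
1.766982528255344
pos [ 0.4097 -0.188   0.2394] yaw 1.7721 t 10.02 w 0.748 F [ 0.1 -0.  -0.4]
txyz cm [-0.31  0.41 21.53] n rows 6.0 roll -0.003 j6 -0.9
```

Call:
jog_arm --targets '[{"tx":-0.3,"ty":0.4,"tz":3.5,"roll":0},{"tx":0,"ty":0,"tz":3.5,"roll":0},{"tx":0,"ty":0,"tz":3.5,"roll":0},{"tx":0,"ty":0,"tz":3.5,"roll":0},{"tx":0,"ty":0,"tz":3.5,"roll":0},{"tx":0,"ty":0,"tz":2.4,"roll":0},{"tx":0,"ty":0,"tz":1.2,"roll":0},{"tx":0,"ty":0,"tz":0.3,"roll":0},{"tx":0,"ty":0,"tz":0,"roll":0},{"tx":0,"ty":0,"tz":0,"roll":0},{"tx":0,"ty":0,"tz":0,"roll":0}]'

```text
time_s: 10.93
eef_pos: [0.4157, -0.1912, 0.0279]
tcp_rot: [1.982, 2.435, 0.0]
force: [-0.1, 0.1, -0.1]
width: 0.75
```

```bash
python3 -c "
from h import *
go(.414,-.1899,.0255,1.77)
d=get_image('wrist');cv2.imwrite('pics/w8.png',d['image'][:,:,::-1])"
```

```text
pos [ 0.4157 -0.1912  0.0279] yaw 1.7753 t 10.93 w 0.75 F [-0.1  0.1 -0.1]
txyz cm [ 0.16 -0.14  0.24] n rows 1.0 roll 0.005 j6 -0.9
```

View pics/w8.png

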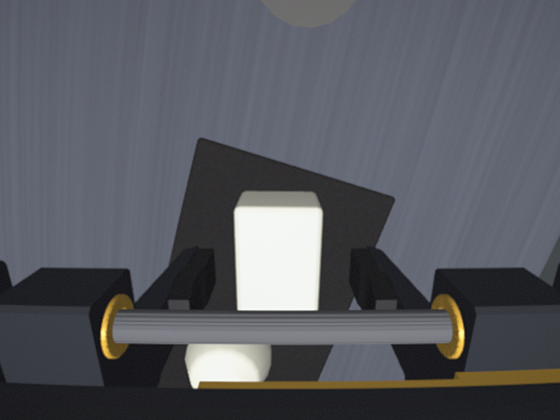

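Call:
jog_arm --targets '[{"tx":0.15,"ty":-0.15,"tz":0.2,"roll":0},{"tx":0,"ty":0,"tz":0,"roll":0},{"tx":0,"ty":0,"tz":0,"roll":0}]'

```text
time_s: 11.23
eef_pos: [0.4131, -0.1895, 0.0251]
tcp_rot: [1.982, 2.437, -0.0]
force: [-0.4, -0.2, -0.1]
width: 0.752
```

Call:
jog_arm --targets '[{"tx":0,"ty":0,"tz":0,"roll":0},{"tx":0,"ty":0,"tz":0,"roll":0},{"tx":0,"ty":0,"tz":0,"roll":0},{"tx":0,"ty":0,"tz":0,"roll":0},{"tx":0,"ty":0,"tz":0,"roll":0},{"tx":0,"ty":0,"tz":0,"roll":0},{"tx":0,"ty":0,"tz":0,"roll":0}]' --gripper 0.35 --force 35

```text
time_s: 11.82
eef_pos: [0.4131, -0.1895, 0.0247]
tcp_rot: [1.982, 2.437, 0.0]
force: [0.6, -0.7, 1.0]
width: 0.448
```

```bash
python3 -c "
from h import *
go(.414,-.1899,.23,1.77)
d=get_image('wrist');cv2.imwrite('pics/w9.png',d['image'][:,:,::-1])
import pickle;pickle.dump(d,open('w9.pkl','wb'))
crop(d['image'],200,150,370,320,4,'w9c.png')"
```

```text
pos [ 0.4131 -0.1895  0.0247] yaw 1.7759 t 11.82 w 0.448 F [ 0.6 -0.7  1. ]
txyz cm [ -0.06   0.08 -20.53] n rows 6.0 roll 0.006 j6 -0.9
```

View pics/w9c.png

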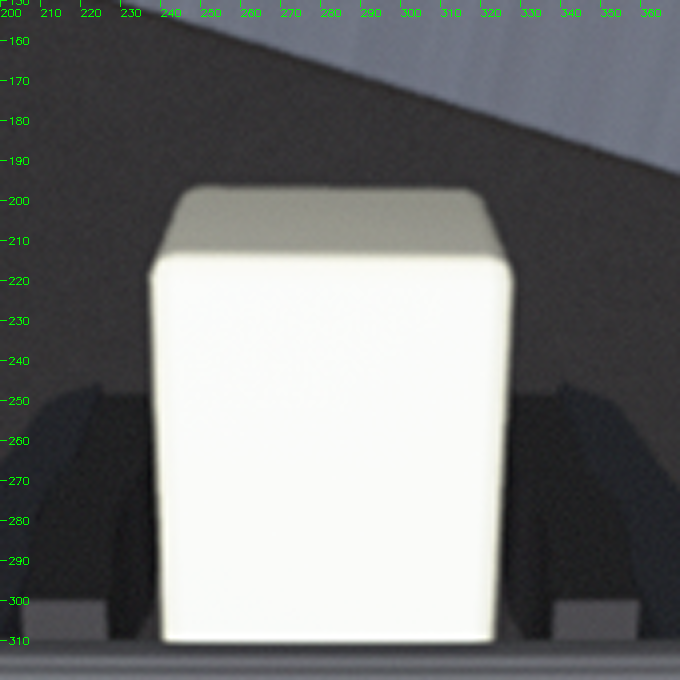

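```bash
python3 -c "
from h import *
import pickle;d=pickle.load(open('w9.pkl','rb'));s=get_state()
P=at(d,[(240,213.5),(325,214)],.036)-s['eef_pos'];R=cv2.Rodrigues(s['tcp_rot'])[0];print((P@R*1000).round(1))"
```

```text
[[ 29.9 -17.7 -11.3]
 [ 29.7  18.8 -11.3]]
```

Call:
jog_arm --targets '[{"tx":0,"ty":0,"tz":-1.0,"roll":0},{"tx":0,"ty":0,"tz":-3.0,"roll":0},{"tx":0,"ty":0,"tz":-3.5,"roll":0},{"tx":0,"ty":0,"tz":-3.5,"roll":0},{"tx":0,"ty":0,"tz":-3.5,"roll":0},{"tx":0,"ty":0,"tz":-3.5,"roll":0},{"tx":0,"ty":0,"tz":-2.0,"roll":0},{"tx":0,"ty":0,"tz":0,"roll":-0.112},{"tx":0,"ty":0,"tz":0,"roll":-0.112},{"tx":0,"ty":0,"tz":0,"roll":-0.112},{"tx":0,"ty":0,"tz":0,"roll":-0.112},{"tx":0,"ty":0,"tz":0,"roll":-0.112},{"tx":0,"ty":0,"tz":0,"roll":-0.112},{"tx":0,"ty":0,"tz":0,"roll":-0.112},{"tx":0,"ty":0,"tz":0,"roll":-0.112},{"tx":0,"ty":0,"tz":0,"roll":-0.112},{"tx":0,"ty":0,"tz":0,"roll":-0.112},{"tx":0,"ty":0,"tz":0,"roll":-0.112},{"tx":0,"ty":0,"tz":0,"roll":-0.112},{"tx":0,"ty":0,"tz":0,"roll":0}]'

```text
time_s: 13.53
eef_pos: [0.4126, -0.1891, 0.2248]
tcp_rot: [-0.028, -3.141, -0.001]
force: [-0.4, 0.1, -3.0]
width: 0.452
```

```bash
python3 -c "
from h import *
go(.649,-.110,.225,3.125)"
```

```text
pos [ 0.4126 -0.1891  0.2248] yaw 3.1237 t 13.53 w 0.452 F [-0.4  0.1 -3. ]
txyz cm [-23.5    8.33  -0.03] n rows 7.0 roll -0.001 j6 -2.25
```

Call:
jog_arm --targets '[{"tx":-3.36,"ty":1.19,"tz":0,"roll":0},{"tx":-3.36,"ty":1.19,"tz":0,"roll":0},{"tx":-3.36,"ty":1.19,"tz":0,"roll":0},{"tx":-3.36,"ty":1.19,"tz":0,"roll":0},{"tx":-3.36,"ty":1.19,"tz":0,"roll":0},{"tx":-3.36,"ty":1.19,"tz":0,"roll":0},{"tx":-3.36,"ty":1.19,"tz":0,"roll":0},{"tx":0,"ty":0,"tz":3.0,"roll":0},{"tx":0,"ty":0,"tz":3.0,"roll":0},{"tx":0,"ty":0,"tz":0,"roll":0},{"tx":0,"ty":0,"tz":0,"roll":0},{"tx":0,"ty":0,"tz":0,"roll":0}]'

```text
time_s: 14.53
eef_pos: [0.6503, -0.1116, 0.1661]
tcp_rot: [0.037, 3.141, -0.0]
force: [-0.5, -0.3, -1.6]
width: 0.449
```

```bash
python3 -c "
from h import *
go(.649,-.110,.066,3.125)
d=get_image('wrist');cv2.imwrite('pics/w10.png',d['image'][:,:,::-1])
import pickle;pickle.dump(d,open('w10.pkl','wb'))
crop(d['image'],170,120,410,320,3,'w10c.png')"
```

```text
pos [ 0.6503 -0.1116  0.1661] yaw 3.1181 t 14.53 w 0.449 F [-0.5 -0.3 -1.6]
txyz cm [ 0.14  0.16 10.01] n rows 3.0 roll -0.007 j6 -1.9
```

View pics/w10.png

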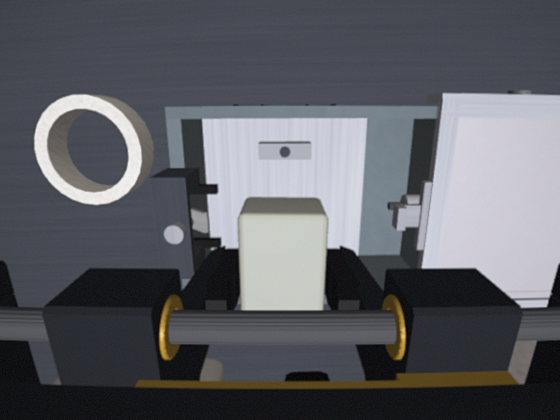

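View pics/w10c.png

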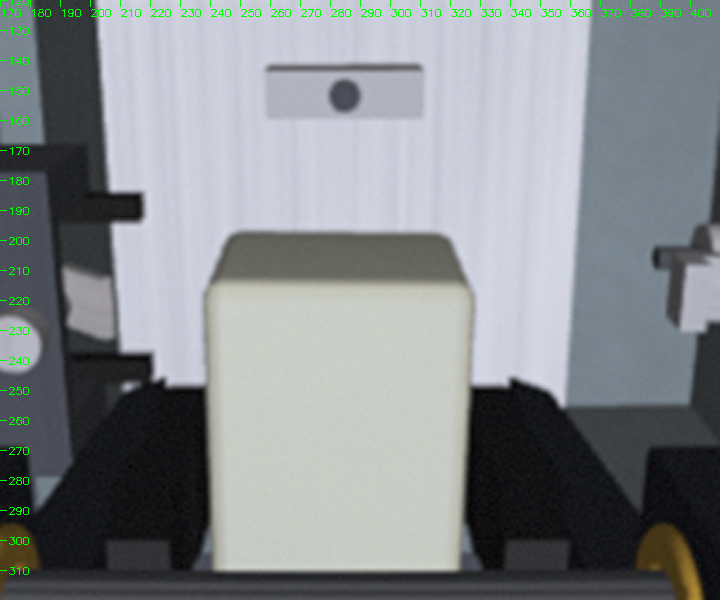

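```bash
python3 -c "
from h import *
import pickle;d=pickle.load(open('w10.pkl','rb'));s=get_state();p=s['eef_pos']
print(at(d,[(258.5,142),(310.5,142),(258.5,158.5),(311,158.5)],.063).round(4))
print('bed edges',at(d,[(202,150),(364.5,150),(209,240),(359,240)],.045).round(4))
print('blank top edge',at(d,[(240,215),(325,214.5)],p[2]-.0207+.032).round(4),p)
"
```

```text
[[ 0.6008 -0.1283  0.063 ]
 [ 0.6017 -0.0895  0.063 ]
 [ 0.6132 -0.1288  0.063 ]
 [ 0.6141 -0.0891  0.063 ]]
bed edges [[ 0.6078 -0.1756  0.045 ]
 [ 0.6108 -0.0444  0.045 ]
 [ 0.686  -0.1766  0.045 ]
 [ 0.6889 -0.0455  0.045 ]]
blank top edge [[ 0.6203 -0.1291  0.1784]
 [ 0.6209 -0.0928  0.1784]] [ 0.65085038 -0.11192779  0.16711591]
```

Call:
jog_arm --targets '[{"tx":0.1,"ty":0.13,"tz":2.5,"roll":-0.006},{"tx":0,"ty":0,"tz":3.0,"roll":0},{"tx":0,"ty":0,"tz":2.0,"roll":0},{"tx":0,"ty":0,"tz":1.0,"roll":0},{"tx":0,"ty":0,"tz":0.6,"roll":0},{"tx":0,"ty":0,"tz":0.4,"roll":0},{"tx":0,"ty":0,"tz":0,"roll":0},{"tx":0,"ty":0,"tz":0,"roll":0},{"tx":0,"ty":0,"tz":0,"roll":0}]'

```text
time_s: 15.33
eef_pos: [0.6501, -0.1104, 0.0714]
tcp_rot: [0.025, 3.139, -0.001]
force: [-0.6, 0.3, -3.0]
width: 0.452
```

```bash
python3 -c "
from h import *
go(.6495,-.1104,.066,3.1236)
d=get_image('wrist');cv2.imwrite('pics/w11.png',d['image'][:,:,::-1])
d=get_image('scene');crop(d['image'],245,195,395,345,4,'s11.png')"
```

```text
pos [ 0.6501 -0.1104  0.0714] yaw 3.1257 t 15.33 w 0.452 F [-0.6  0.3 -3. ]
txyz cm [ 0.06 -0.    0.54] n rows 1.0 roll 0.002 j6 -1.9
```

View pics/w11.png

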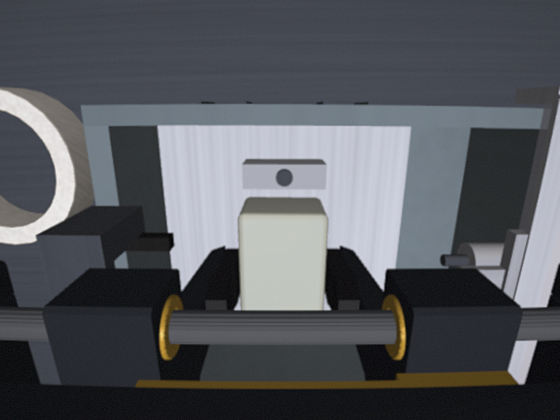

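View pics/s11.png

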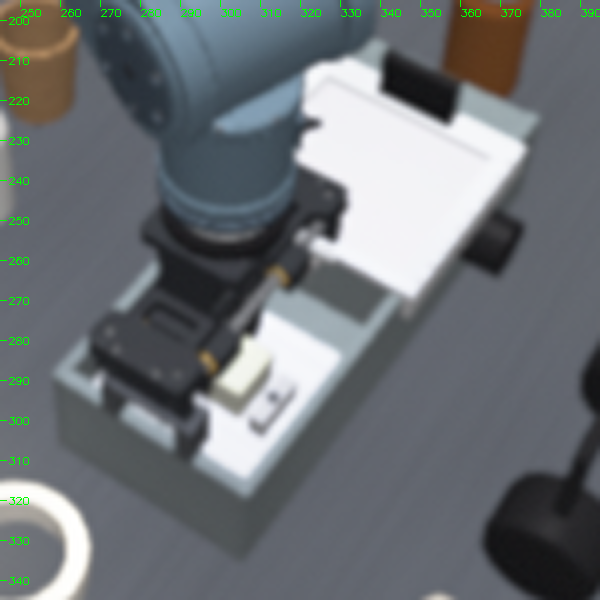

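Call:
jog_arm --targets '[{"tx":0.05,"ty":0,"tz":0.2,"roll":0},{"tx":0,"ty":0,"tz":0.1,"roll":0},{"tx":0,"ty":0,"tz":0,"roll":0},{"tx":0,"ty":0,"tz":0,"roll":0}]'

```text
time_s: 15.77
eef_pos: [0.6484, -0.1099, 0.0665]
tcp_rot: [-0.025, -3.141, -0.0]
force: [-0.5, -1.4, -2.3]
width: 0.449
```

Call:
jog_arm --targets '[{"tx":0,"ty":0,"tz":0.1,"roll":0},{"tx":0,"ty":0,"tz":0.1,"roll":0},{"tx":0,"ty":0,"tz":0,"roll":0},{"tx":0,"ty":0,"tz":0,"roll":0}]'

```text
time_s: 16.1
eef_pos: [0.6487, -0.11, 0.0657]
tcp_rot: [0.025, 3.141, -0.0]
force: [-3.7, 1.3, 4.1]
width: 0.451
```

Call:
jog_arm --targets '[{"tx":0,"ty":0,"tz":0,"roll":0},{"tx":0,"ty":0,"tz":0,"roll":0},{"tx":0,"ty":0,"tz":0,"roll":0},{"tx":0,"ty":0,"tz":0,"roll":0}]' --gripper 0.62

```text
time_s: 16.43
eef_pos: [0.6486, -0.1101, 0.0646]
tcp_rot: [0.025, 3.141, -0.0]
force: [-0.4, 0.9, 0.1]
width: 0.62
```

Call:
jog_arm --targets '[{"tx":0,"ty":0,"tz":-1.5,"roll":0},{"tx":0,"ty":0,"tz":-3.0,"roll":0},{"tx":0,"ty":0,"tz":-3.5,"roll":0},{"tx":0,"ty":0,"tz":-3.5,"roll":0},{"tx":0,"ty":0,"tz":-3.5,"roll":0},{"tx":0,"ty":0,"tz":-1.5,"roll":0},{"tx":3.5,"ty":0,"tz":0,"roll":0},{"tx":3.5,"ty":0,"tz":0,"roll":0},{"tx":0,"ty":0,"tz":0,"roll":0},{"tx":0,"ty":0,"tz":0,"roll":0}]'

```text
time_s: 17.27
eef_pos: [0.5772, -0.1086, 0.2306]
tcp_rot: [0.026, 3.141, -0.0]
force: [0.2, -1.6, 0.1]
width: 0.619
```

```bash
python3 -c "
from h import *
go(.65,.175,.23,1.5536)
d=get_image('wrist');cv2.imwrite('pics/w12.png',d['image'][:,:,::-1])
import pickle;pickle.dump(d,open('w12.pkl','wb'))"
```

```text
pos [ 0.5772 -0.1086  0.2306] yaw 3.1252 t 17.27 w 0.619 F [ 0.2 -1.6  0.1]
txyz cm [-6.81 28.48  0.06] n rows 8.0 roll 1.572 j6 -1.94
```

View pics/w12.png

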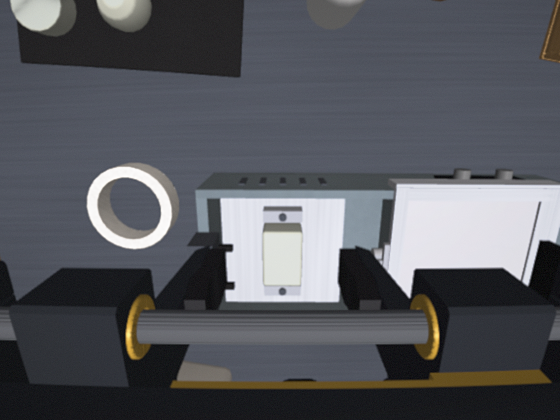

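```bash
python3 -c "
from h import *
import pickle;d=pickle.load(open('w12.pkl','rb'))
crop(d['image'],210,185,360,310,5,'w12c.png')"
```

```text
(no output)
```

View pics/w12c.png

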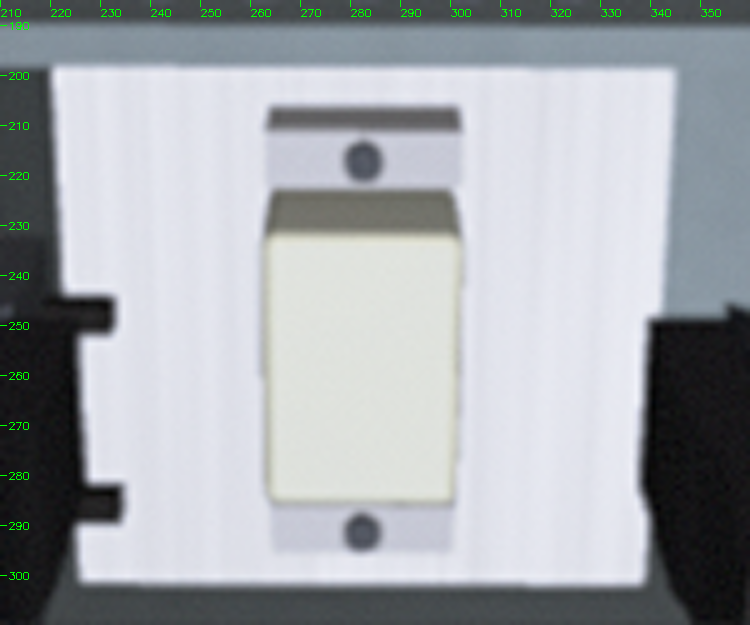

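```bash
python3 -c "
from h import *
import pickle;d=pickle.load(open('w12.pkl','rb'))
np.set_printoptions(precision=4,suppress=True)
B=at(d,[(263.3,232),(300.7,232),(298.7,285.3),(264,285.3)],.077)[:,:2]
J=at(d,[(263.3,211.3),(301,211.3),(299,295),(264.5,295)],.063)[:,:2]
E=at(d,[(220,198),(343,198),(336.5,302),(225.5,302)],.045)[:,:2]
for P in(B,J,E):
  e=P[0]+P[1]-P[2]-P[3];print(P.tolist(),P.mean(0),np.arctan2(-e[1],-e[0]))"
```

```text
[[0.6190838064426241, -0.1277218775515453], [0.6196421922409695, -0.09141311629067266], [0.6779772225468343, -0.0933792350802506], [0.6774351988718351, -0.1289011694926041]] [ 0.6485 -0.1104] -0.02694957251798424
[[0.6024148315372178, -0.12795597394411168], [0.602993789249813, -0.09037446332706497], [0.6979827413787419, -0.09238799561119641], [0.6974123516977176, -0.1297366704511417]] [ 0.6502 -0.1101] -0.019968392657698526
[[0.592835783525912, -0.1738576709798893], [0.5948145839640906, -0.04556699873473922], [0.7191484104695697, -0.04818652337487892], [0.7172012013504148, -0.1763746023356913]] [ 0.656 -0.111] -0.020650347628931545
```

Call:
jog_arm --targets '[{"tx":-0.94,"ty":3.65,"tz":0,"roll":0},{"tx":-0.94,"ty":3.65,"tz":0,"roll":0},{"tx":-0.94,"ty":3.65,"tz":0,"roll":0},{"tx":-0.94,"ty":3.65,"tz":0,"roll":0},{"tx":-0.94,"ty":3.65,"tz":0,"roll":0},{"tx":-0.94,"ty":3.65,"tz":0,"roll":0},{"tx":-0.94,"ty":3.65,"tz":0,"roll":0},{"tx":-0.94,"ty":3.65,"tz":0,"roll":0},{"tx":0,"ty":0,"tz":0,"roll":0}]' --gripper 0.0 --force 40

```text
time_s: 18.07
eef_pos: [0.6601, 0.189, 0.2302]
tcp_rot: [0.016, 3.139, 0.005]
force: [-0.2, -0.5, 0.6]
width: 0.007
```

Call:
jog_arm --targets '[{"tx":0,"ty":0,"tz":0,"roll":0.1124},{"tx":0,"ty":0,"tz":0,"roll":0.1124},{"tx":0,"ty":0,"tz":0,"roll":0.1124},{"tx":0,"ty":0,"tz":0,"roll":0.1124},{"tx":0,"ty":0,"tz":0,"roll":0.1124},{"tx":0,"ty":0,"tz":0,"roll":0.1124},{"tx":0,"ty":0,"tz":0,"roll":0.1124},{"tx":0,"ty":0,"tz":0,"roll":0.1124},{"tx":0,"ty":0,"tz":0,"roll":0.1124},{"tx":0,"ty":0,"tz":0,"roll":0.1124},{"tx":0,"ty":0,"tz":0,"roll":0.1124},{"tx":0,"ty":0,"tz":0,"roll":0.1124},{"tx":0,"ty":0,"tz":0,"roll":0.1124},{"tx":0,"ty":0,"tz":0,"roll":0.1124},{"tx":0,"ty":0,"tz":0,"roll":0}]'

```text
time_s: 19.32
eef_pos: [0.6596, 0.1819, 0.2302]
tcp_rot: [2.246, 2.196, 0.002]
force: [-0.5, -1.1, -0.6]
width: 0.003
```

```bash
python3 -c "
from h import *
go(.652,.185,.108,1.551)
d=get_image('wrist');cv2.imwrite('pics/w13.png',d['image'][:,:,::-1])
d=get_image('scene');crop(d['image'],245,120,445,320,3,'s13.png')
d=get_image('top');crop(d['image'],180,90,370,200,4,'t13.png')"
```

```text
pos [0.6596 0.1819 0.2302] yaw 1.5482 t 19.32 w 0.003 F [-0.5 -1.1 -0.6]
txyz cm [ 0.29 -0.78 12.22] n rows 4.0 roll -0.003 j6 0.12
```

View pics/w13.png

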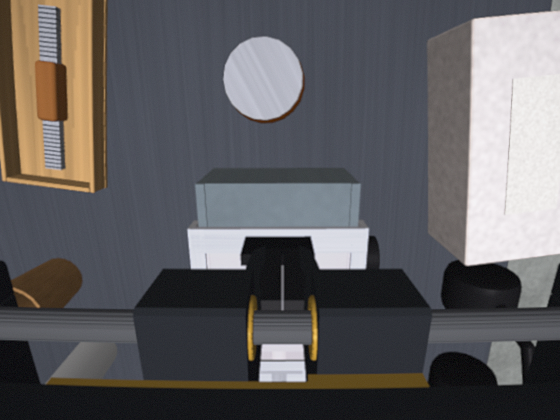

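View pics/s13.png

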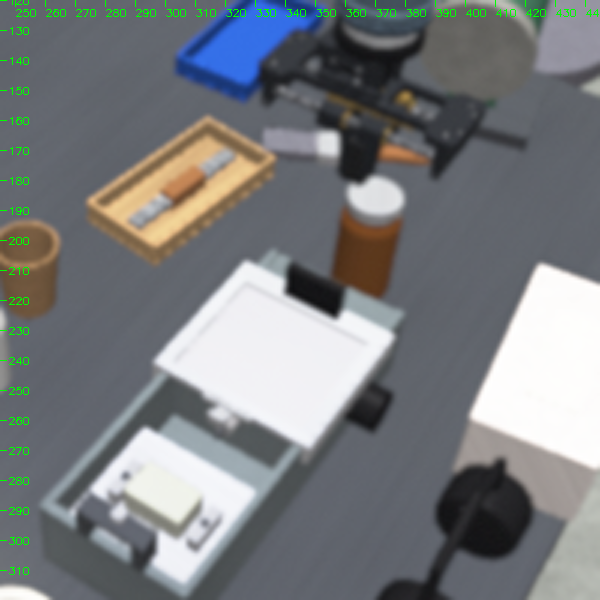

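```bash
python3 -c "
from h import *
d=get_image('wrist')
crop(d['image'],180,160,380,300,4,'w14.png')
print(at(d,[(279,226)],.095),at(d,[(242,238),(315,238)],.134),at(d,[(264,79)],.13))"
```

```text
[[0.65632555 0.1528557  0.095     ]] [[0.62752986 0.15741468 0.134     ]
 [0.68510404 0.15657819 0.134     ]] [[0.64814247 0.27530369 0.13      ]]
```

View pics/w14.png

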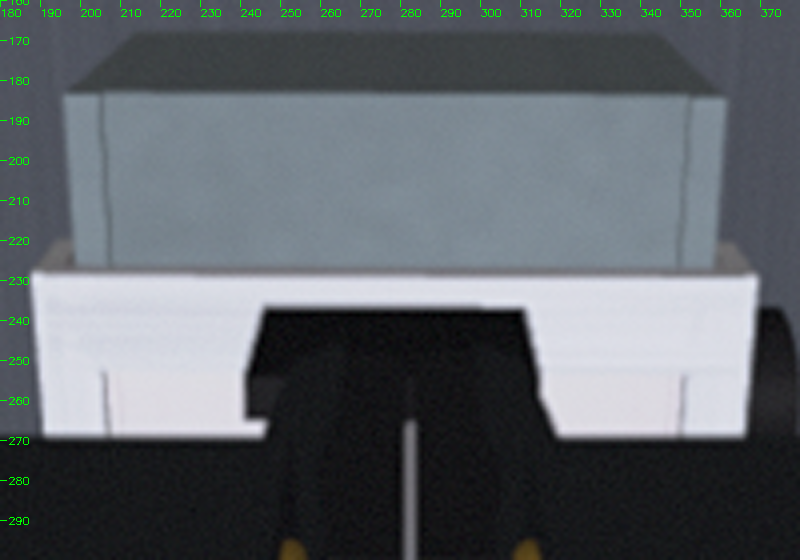

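Call:
jog_arm --targets '[{"tx":0,"ty":-0.5,"tz":3.0,"roll":-0.003},{"tx":0,"ty":0,"tz":3.5,"roll":0},{"tx":0,"ty":0,"tz":3.5,"roll":0},{"tx":0,"ty":0,"tz":1.7,"roll":0},{"tx":0,"ty":0,"tz":0.5,"roll":0},{"tx":0,"ty":0,"tz":0,"roll":0},{"tx":0,"ty":0,"tz":0,"roll":0}]'

```text
time_s: 20.1
eef_pos: [0.6543, 0.1821, 0.109]
tcp_rot: [2.237, 2.204, 0.002]
force: [0.5, -0.3, 0.9]
width: 0.009
```

Call:
jog_arm --targets '[{"tx":-1.0,"ty":0,"tz":0,"roll":0},{"tx":-1.0,"ty":0,"tz":0,"roll":0},{"tx":-0.5,"ty":0,"tz":0,"roll":0},{"tx":-0.5,"ty":0,"tz":0,"roll":0},{"tx":-0.5,"ty":0,"tz":0,"roll":0},{"tx":0,"ty":0,"tz":0,"roll":0}]'

```text
time_s: 20.6
eef_pos: [0.6532, 0.1457, 0.1083]
tcp_rot: [2.239, 2.202, 0.001]
force: [1.0, -0.2, 0.4]
width: 0.005
```

```bash
python3 -c "
from h import *
go(.652,0,.108,1.551)
d=get_image('wrist');cv2.imwrite('pics/w15.png',d['image'][:,:,::-1])
d=get_image('scene');crop(d['image'],245,120,445,320,3,'s15.png')"
```

```text
pos [0.6532 0.1457 0.1083] yaw 1.5542 t 20.6 w 0.005 F [ 1.  -0.2  0.4]
txyz cm [-14.57   0.12   0.04] n rows 4.0 roll 0.003 j6 0.06
```

View pics/s15.png

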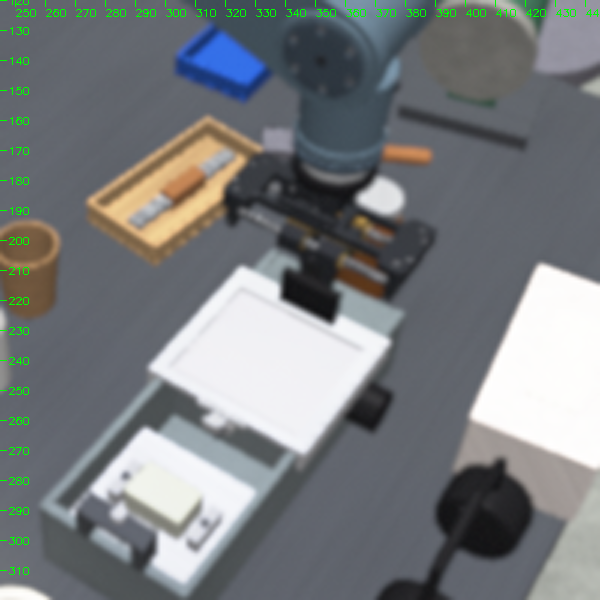

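View pics/w15.png

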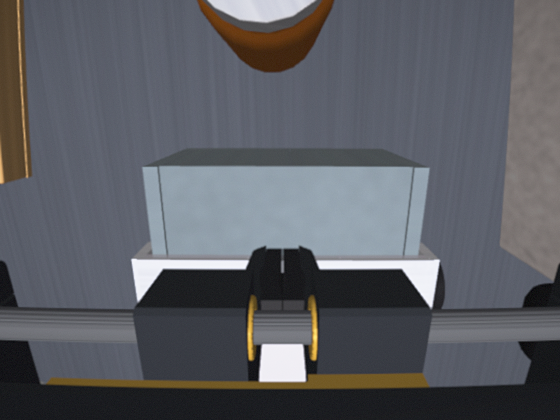

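Call:
jog_arm --targets '[{"tx":-0.6,"ty":0,"tz":0,"roll":0},{"tx":-1.0,"ty":0,"tz":0,"roll":0},{"tx":-1.0,"ty":0,"tz":0,"roll":0},{"tx":-1.0,"ty":0,"tz":0,"roll":0},{"tx":-1.0,"ty":0,"tz":0,"roll":0},{"tx":-1.0,"ty":0,"tz":0,"roll":0},{"tx":-1.0,"ty":0,"tz":0,"roll":0},{"tx":-1.0,"ty":0,"tz":0,"roll":0},{"tx":-1.0,"ty":0,"tz":0,"roll":0},{"tx":-1.0,"ty":0,"tz":0,"roll":0},{"tx":-1.0,"ty":0,"tz":0,"roll":0},{"tx":-0.8,"ty":0,"tz":0,"roll":0},{"tx":-0.5,"ty":0,"tz":0,"roll":0},{"tx":0,"ty":0,"tz":0,"roll":0},{"tx":0,"ty":0,"tz":0,"roll":0}]'

```text
time_s: 21.95
eef_pos: [0.6515, 0.0272, 0.108]
tcp_rot: [2.238, 2.202, 0.001]
force: [-0.6, 0.5, 0.6]
width: 0.006
```

```bash
python3 -c "
from h import *
go(.652,0,.108,1.551)
d=get_image('scene');crop(d['image'],245,180,395,330,4,'s16.png')
w=get_image('wrist');cv2.imwrite('pics/w16.png',w['image'][:,:,::-1])"
```

```text
pos [0.6515 0.0272 0.108 ] yaw 1.5546 t 21.95 w 0.006 F [-0.6  0.5  0.6]
txyz cm [-2.72  0.09  0.  ] n rows 1.0 roll 0.004 j6 -0.12
```

View pics/s16.png

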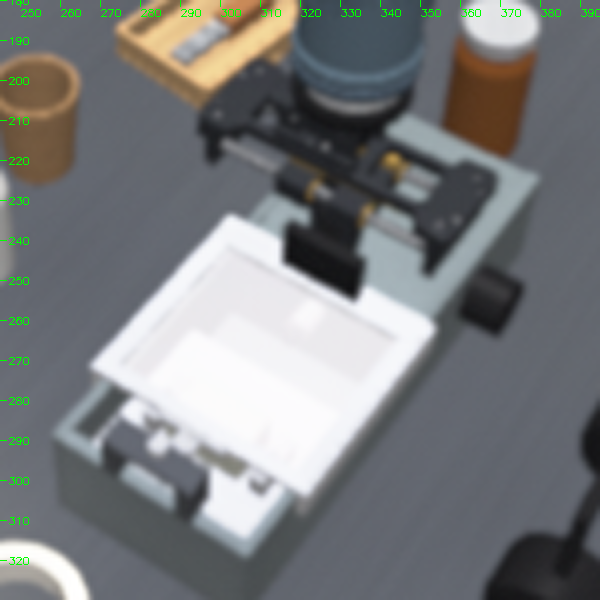

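View pics/w16.png

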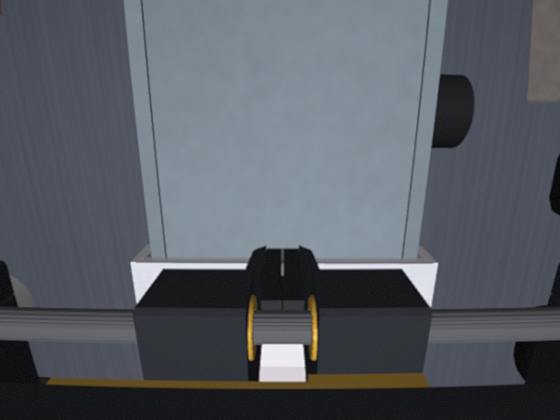

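Call:
jog_arm --targets '[{"tx":-0.3,"ty":0,"tz":0,"roll":0},{"tx":-0.3,"ty":0,"tz":0,"roll":0},{"tx":-0.3,"ty":0,"tz":0,"roll":0},{"tx":-0.3,"ty":0,"tz":0,"roll":0}]'

```text
time_s: 22.38
eef_pos: [0.651, 0.0179, 0.108]
tcp_rot: [-2.237, -2.203, -0.005]
force: [1.7, 14.7, 1.4]
width: 0.006
```

Call:
jog_arm --targets '[{"tx":-0.3,"ty":0,"tz":0,"roll":0},{"tx":-0.3,"ty":0,"tz":0,"roll":0},{"tx":0,"ty":0,"tz":0,"roll":0}]'

```text
time_s: 22.63
eef_pos: [0.6509, 0.0126, 0.108]
tcp_rot: [-2.236, -2.203, -0.006]
force: [0.9, 9.8, 1.8]
width: 0.003
```

Call:
jog_arm --targets '[{"tx":-0.2,"ty":0,"tz":0,"roll":0},{"tx":-0.2,"ty":0,"tz":0,"roll":0},{"tx":0,"ty":0,"tz":0,"roll":0}]'

```text
time_s: 22.88
eef_pos: [0.6508, 0.0079, 0.108]
tcp_rot: [-2.237, -2.204, -0.004]
force: [1.1, 8.2, 0.9]
width: 0.005
```

```bash
python3 -c "
from h import *
go(.652,0,.108,1.551)
w=get_image('wrist');cv2.imwrite('pics/w17.png',w['image'][:,:,::-1])
d=get_image('scene');crop(d['image'],245,180,395,330,4,'s17.png')
print(at(w,[(150,262)],.095))"
```

```text
pos [0.6508 0.0079 0.108 ] yaw 1.5558 t 22.88 w 0.005 F [1.1 8.2 0.9]
txyz cm [-0.79  0.13 -0.  ] n rows 1.0 roll 0.005 j6 -0.16
[[0.58063834 0.00381329 0.095     ]]
```

View pics/s17.png

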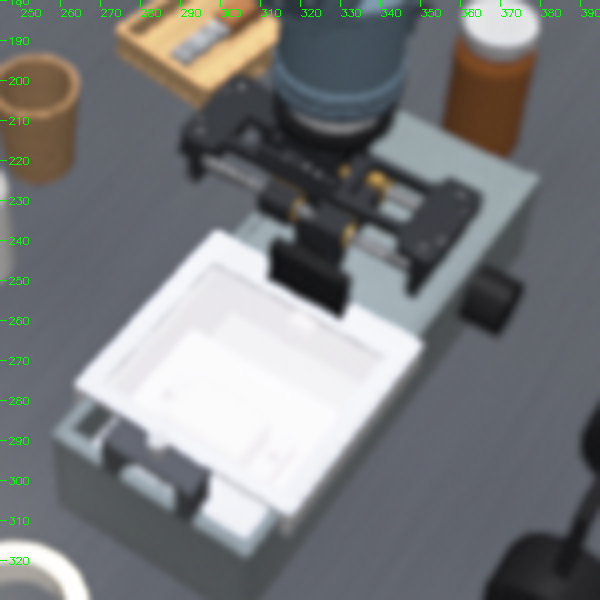

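Call:
jog_arm --targets '[{"tx":-0.2,"ty":0,"tz":0,"roll":0},{"tx":-0.1,"ty":0,"tz":0,"roll":0},{"tx":0,"ty":0,"tz":0,"roll":0}]'

```text
time_s: 23.23
eef_pos: [0.6507, 0.0051, 0.1079]
tcp_rot: [-2.237, -2.203, -0.004]
force: [1.1, 8.8, 1.4]
width: 0.004
```

Call:
jog_arm --targets '[{"tx":-0.2,"ty":0,"tz":0,"roll":0},{"tx":-0.1,"ty":0,"tz":0,"roll":0},{"tx":0,"ty":0,"tz":0,"roll":0}]'

```text
time_s: 23.48
eef_pos: [0.6507, 0.0018, 0.1079]
tcp_rot: [-2.237, -2.203, -0.004]
force: [0.4, 7.6, 1.8]
width: 0.005
```

```bash
python3 -c "
from h import *
go(.652,0,.108,1.551)
w=get_image('wrist');crop(w['image'],120,150,450,300,2,'w18.png')
d=get_image('scene');crop(d['image'],245,240,345,330,6,'s18.png')"
```

```text
pos [0.6507 0.0018 0.1079] yaw 1.5557 t 23.48 w 0.005 F [0.4 7.6 1.8]
txyz cm [-0.18  0.14 -0.01] n rows 1.0 roll 0.005 j6 -0.17
```

View pics/s18.png

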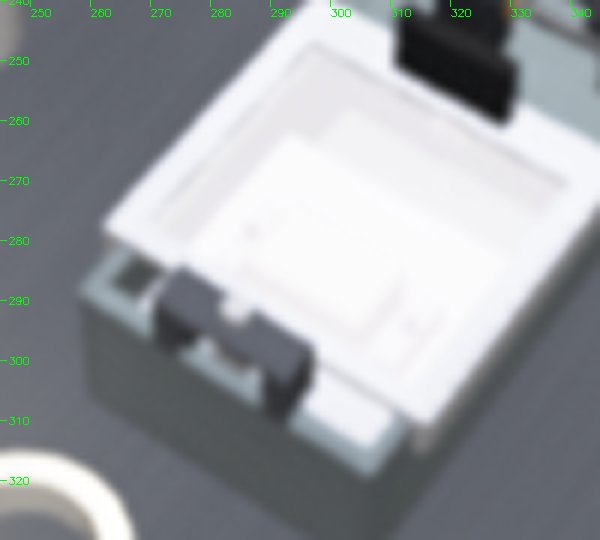

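View pics/w18.png

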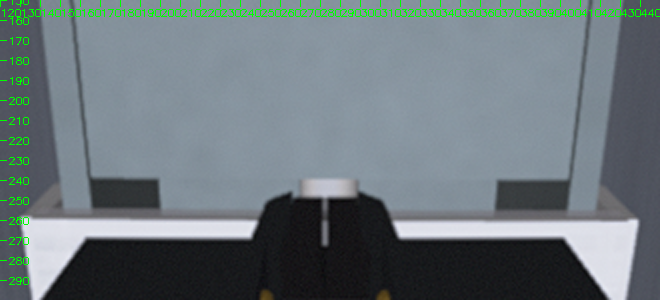

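```bash
python3 -c "
from h import *
d=get_image('scene');w=get_image('wrist')
print(at(d,[(262,277.5),(315.5,310)],.095), at(w,[(140,259),(430,259)],.095))
print('pred closed corners',proj(d,[[.6517-.08-.16*.02,-.16+.0016,.095],[.6517+.08-.16*.02,-.16-.0016,.095]]))
print('pred 15mm',proj(d,[[.6517-.08-.145*.02,-.145+.0016,.095],[.6517+.08-.145*.02,-.145-.0016,.095]]))"
```

```text
[[ 0.56790166 -0.1598054   0.095     ]
 [ 0.73184876 -0.16185005  0.095     ]] [[ 5.75330099e-01 -4.92240580e-04  9.50000000e-02]
 [ 7.30016306e-01 -2.76327392e-03  9.50000000e-02]]
pred closed corners [[262.51303213 277.24143466]
 [314.38862215 309.23943594]]
pred 15mm [[266.0742203  273.38895573]
 [317.77088206 304.90598978]]
```

Call:
jog_arm --targets '[{"tx":-0.2,"ty":0,"tz":0,"roll":0},{"tx":0,"ty":0,"tz":0,"roll":0}]'

```text
time_s: 23.85
eef_pos: [0.6506, -0.0002, 0.108]
tcp_rot: [-2.237, -2.203, -0.004]
force: [1.2, 7.6, 1.8]
width: 0.007
```

Call:
jog_arm --targets '[{"tx":-0.2,"ty":0,"tz":0,"roll":0},{"tx":0,"ty":0,"tz":0,"roll":0}]'

```text
time_s: 24.02
eef_pos: [0.6506, -0.0021, 0.108]
tcp_rot: [-2.237, -2.203, -0.004]
force: [1.0, 8.5, 1.8]
width: 0.004
```

Call:
jog_arm --targets '[{"tx":-0.15,"ty":0,"tz":0,"roll":0},{"tx":0,"ty":0,"tz":0,"roll":0}]'

```text
time_s: 24.18
eef_pos: [0.6506, -0.0023, 0.108]
tcp_rot: [-2.236, -2.203, -0.006]
force: [0.2, 13.2, 1.7]
width: 0.007
```

Call:
jog_arm --targets '[{"tx":-0.15,"ty":0,"tz":0,"roll":0},{"tx":0,"ty":0,"tz":0,"roll":0}]'

```text
time_s: 24.35
eef_pos: [0.6506, -0.0023, 0.108]
tcp_rot: [-2.234, -2.202, -0.009]
force: [0.9, 18.9, 2.7]
width: 0.006
```

```bash
python3 -c "
from h import *
w=get_image('wrist');print(at(w,[(140,259),(430,259)],.095))
d=get_image('scene');crop(d['image'],245,240,345,330,6,'s19.png')
crop(w['image'],120,150,450,300,2,'w19.png')"
```

```text
[[ 0.57522483 -0.00452738  0.095     ]
 [ 0.72994098 -0.00672063  0.095     ]]
```

View pics/s19.png

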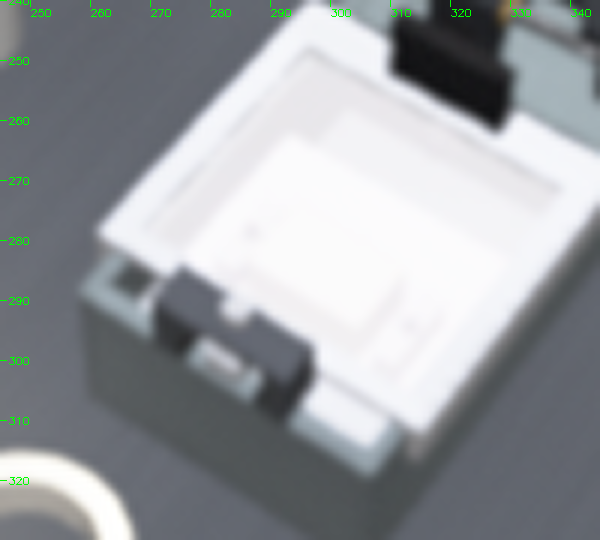

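View pics/w19.png

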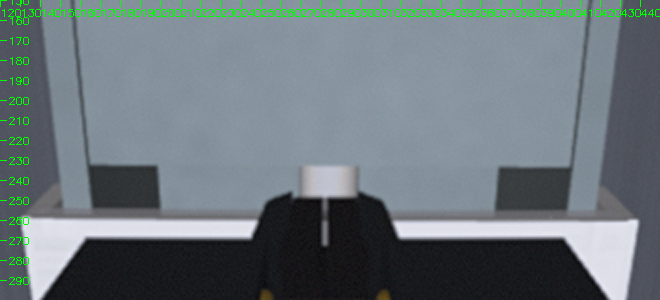

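Call:
jog_arm --targets '[{"tx":0.3,"ty":0,"tz":0,"roll":0},{"tx":0.2,"ty":0,"tz":0,"roll":0},{"tx":0.2,"ty":0,"tz":0,"roll":0},{"tx":0.2,"ty":0,"tz":0,"roll":0},{"tx":0.2,"ty":0,"tz":0,"roll":0},{"tx":0.5,"ty":0,"tz":0,"roll":0},{"tx":1.0,"ty":0,"tz":0,"roll":0},{"tx":1.5,"ty":0,"tz":0,"roll":0},{"tx":0,"ty":0,"tz":0,"roll":0}]'

```text
time_s: 25.2
eef_pos: [0.6507, 0.0366, 0.1075]
tcp_rot: [-2.236, -2.205, -0.0]
force: [-0.1, -0.0, 0.2]
width: 0.007
```

```bash
python3 -c "
from h import *
go(.65,.1,.25)
w=get_image('wrist')
d=get_image('scene');crop(d['image'],245,240,345,330,6,'s20.png')
crop(w['image'],120,150,450,320,2,'w20.png')"
```

```text
pos [0.6507 0.0366 0.1075] yaw 1.5567 t 25.2 w 0.007 F [-0.1 -0.   0.2]
txyz cm [  6.35  -0.16 -14.25] n rows 4.0 roll 0 j6 -0.11
```

View pics/s20.png

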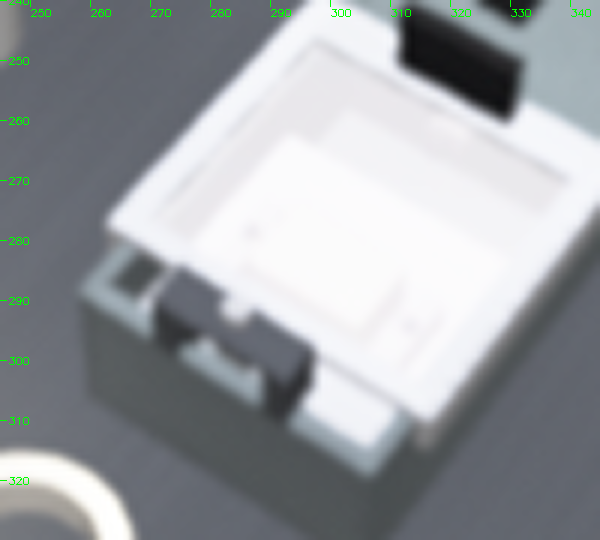

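View pics/w20.png

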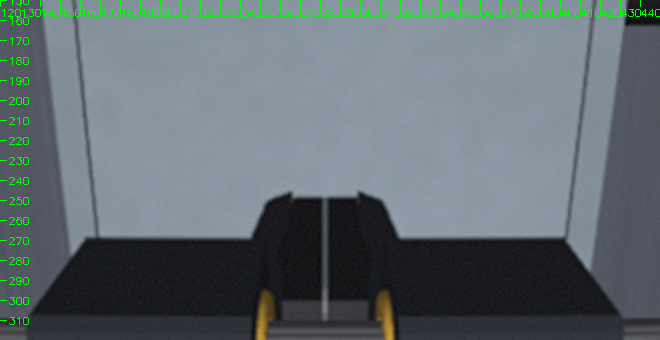

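Call:
jog_arm --targets '[{"tx":0.5,"ty":0,"tz":-3.0,"roll":0},{"tx":0,"ty":0,"tz":-3.5,"roll":0},{"tx":0,"ty":0,"tz":-3.5,"roll":0},{"tx":0,"ty":0,"tz":-3.5,"roll":0},{"tx":0,"ty":-3.5,"tz":-1.0,"roll":0},{"tx":0,"ty":-3.5,"tz":0,"roll":0},{"tx":0,"ty":-3.5,"tz":0,"roll":0},{"tx":0,"ty":-3.5,"tz":0,"roll":0},{"tx":0,"ty":-3.5,"tz":0,"roll":0},{"tx":0,"ty":-3.5,"tz":0,"roll":0},{"tx":0,"ty":-2.0,"tz":0,"roll":0},{"tx":0,"ty":0,"tz":0,"roll":0}]'

```text
time_s: 26.3
eef_pos: [0.418, 0.0428, 0.2526]
tcp_rot: [-2.238, -2.204, 0.001]
force: [-0.9, 0.4, 0.2]
width: 0.004
```

```bash
python3 -c "
from h import *
go(.65,.1,.25)
t=get_image('top')
d=get_image('scene');cv2.imwrite('pics/s21.png',d['image'][:,:,::-1])
crop(t['image'],165,110,425,260,3,'t21.png')
crop(d['image'],245,190,395,330,5,'s21c.png')"
```

```text
pos [0.418  0.0428 0.2526] yaw 1.5554 t 26.3 w 0.004 F [-0.9  0.4  0.2]
txyz cm [ 6.08 23.11  0.24] n rows 6.0 roll 0 j6 -0.17
```

View pics/t21.png

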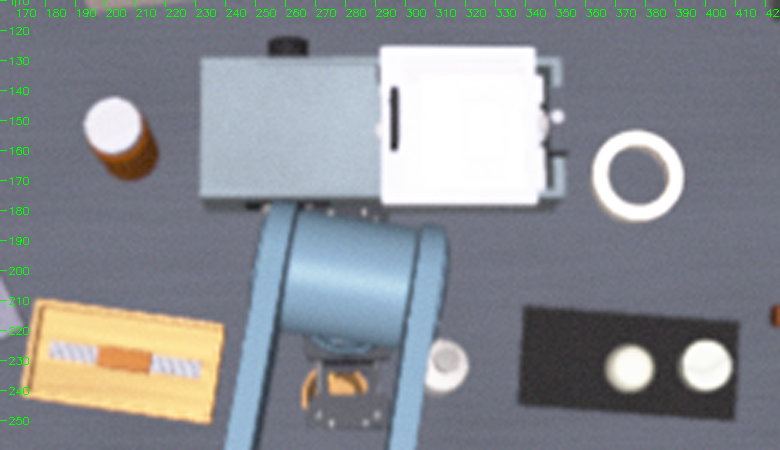

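View pics/s21.png

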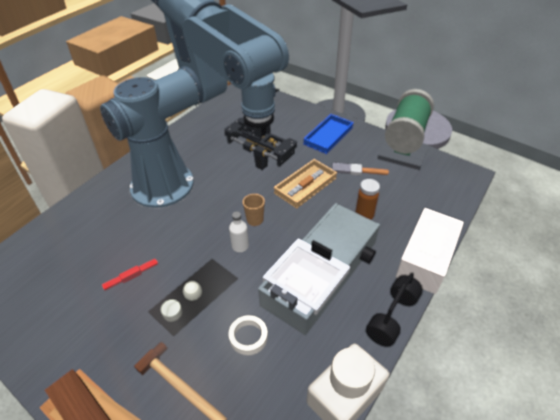

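View pics/s21c.png

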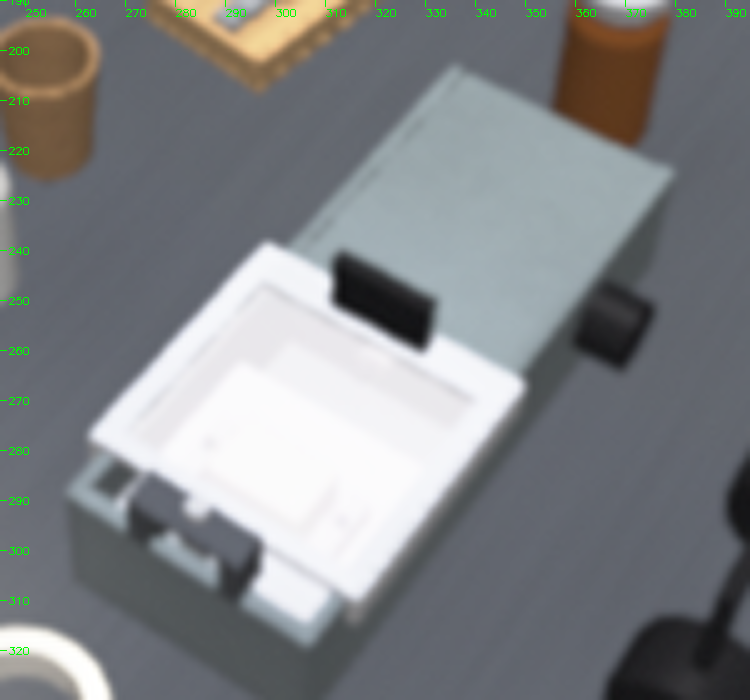

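```bash
python3 -c "
from h import *
t=get_image('top');print(at(t,[(344,126),(344.5,177)],.095),get_state()['qd'].round(3))
print(job_done())"
```

```text
[[ 0.72962573 -0.16570682  0.095     ]
 [ 0.56531587 -0.16006796  0.095     ]] [ 0.001  0.027 -0.019  0.001 -0.     0.   ]
the job is handed in; nothing more can be done
None
```

I did the three jobs in the order you asked and handed in at about 26 s.

- **Rasp:** it lies flat in the wooden tray, clear of the walls.
- **Blank:** it sits on the bed between the jaws. My last clear measurement, before the guard closed, put it about 1.7 mm off centre along x and 0.3 mm along y. It was about 0.4° out of square. I left it rather than lift it again.
- **Guard:** I pushed it to its hard stop, with about 19 N on the wrist, and let go. It sprang back only a few millimetres, to about the shut position. Unlatched, it would have ended about 10 mm open.
    - I could not see the click. I inferred the latch from this and from later pictures that showed the guard still shut.
    - The two cameras put the leading edge between 160 and 166 mm toward −y from the box centre. The nominal shut position is 160 mm. The top camera's picture also disagreed with the others by a few millimetres elsewhere.

In the last pictures, everything else looked where it had been, judged by eye. The arm ended clear of everything, with the gripper above the cup.

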